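# Hold a sample paddle in the reader's window

### The job

Slide the open catch tray along the bench, without lifting it, into the reader's bay until it is fully home against the stop bar at the back. Then take the flat-bladed sample paddle from its stand and lower its blade upright through the slotted window in the reader's top, so that the tip is inside the tray, below its rim but not touching it, and the handle stays clear above the window. Finish while holding the paddle steady there, without letting go, and leave the other things on the bench as they are.

Things in the scene. Friction and masses are not known exactly. Their poses are not given: they have to be found in the camera images.
- reader: Fixed bench reader: a bridge with a white top plate 190 (x) x 80 (y) x 10 mm, its top 105 mm above the bench, on two grey panels with inner faces at x = -85 and +85 mm; a grey housing (65 x 105 x 103 mm) stands against the +x panel. Origin: on the bench straight below the middle of the window; z up. The bay under the plate is open on the +y side; the tray enters it towards -y.
- window (a point): Middle of the window, level with the plate's top (105 mm above the bench). The window is a slot right through the 10 mm plate, 10 mm wide along the reader's x and 32 mm long along its y, with a 2 mm chamfer at the top. Axes as the reader's.
- stop (a point): Middle of the front face of the stop bar across the back of the bay, at x = 0, y = -50 mm in the reader's frame, 15 mm above the bench; the bar is 170 mm long and 30 mm high.
- tray: Loose open steel tray 130 (x) x 150 (y) x 50 mm high, walls and floor 5 mm, about 0.45 kg. Origin: centre of its underside. Starts on the reader's +y side, 105 to 145 mm short of home, up to 15 mm to one side, turned up to 0.15 rad. Home: touching the stop bar, origin at y = +25 mm, x near 0 in the reader's frame; its +y wall then stands 60 mm out from the plate's edge.
- paddle: Loose upright paddle, 145 mm tall, 0.1 kg: flat aluminium blade 8 (x) x 30 (y) x 100 mm, last 4 mm stepped to 5 x 26 mm; grey ribbed handle 14 (x) x 36 (y) mm at z = 100 to 145 mm, gripped across its 14 mm. Origin: centre of the blade's bottom end (tip), z up to the handle. The blade fits the window with 2 mm to spare with x, y along the reader's (either way round); the handle does not pass.
- paddle_stand: Fixed grey block 70 x 70 x 60 mm holding the paddle upright in a slot (11 x 33 mm) 50 mm deep; the paddle's tip stands 10 mm above the bench. Origin: centre of its underside. Its x and y axes are those of the paddle at the start.
- probe: Bystander: loose round probe standing upright in the other block (of the same size): rod 10 mm in diameter, round handle 20 mm in diameter, 145 mm tall. Origin: tip. Its stand may be in either of two places, the paddle's in the other. Leave it alone.
- reagent_jar: Bystander: jar 56 mm in diameter, 85 mm high. Origin: centre of the underside.
- small_jar: Bystander: amber jar 50 mm in diameter, 65 mm high. Origin: centre of the underside.
- beaker: Bystander: glass beaker 70 mm in diameter, 85 mm high. Origin: centre of the underside.
- pen: Bystander: pen 14 x 136 x 11 mm, lying along its y axis. Origin: centre of the underside.
Not all that is in view belongs to the job. Of the things that look like the tray, take the one that is farthest to the robot's left at the start.

How it is judged:
By the outcome, as a careful person would: the job done as asked, in the order asked, and still so for the second after the job is handed in, while the arm keeps its last pose, push and grip.
It also fails if it takes over 67 s, if anything falls off the work surface, if the arm or the gripper's body presses on something with over 40 N, if the wrist force passes 120 N, or if a joint passes its speed limit or range.

### The arm

A 7-joint arm with a two-finger parallel gripper is mounted at the origin on the work surface. World frame = base frame: x ahead of the robot, y to its left, z up, the work surface at z = 0. Lengths are in mm, angles in rad, forces in N, time in s.
With the tool pointing down it reaches from about 425 to 875 mm from the base axis. Payload 8.4 kg.
Tool frame: the origin (TCP) lies at the very end of the fingers, on their centre line; the grasp point (between the pads) lies 19 mm behind it; x points along the fingers, z is the direction in which the jaws open and shut, and the axes are right-handed (so a half turn about x gives the same grasp; the last joint's range is limited). The gripper opens to 87 mm and grips with 3 to 60 N. Pads are 19 mm wide; open, the fingers measure 117 mm over their backs; the gripper's body (75 mm by 190 mm) begins 51 mm behind the grasp point.
Start: joints at [1.05, 0.333, 0.04, 1.465, -0.013, 1.343, -0.059], TCP at [266.087, -593.01, 222.546] pointing down, gripper open.
Joint ranges: [-2.58, 2.58], [-0.38, 2.09], [-1.3, 1.39], [0.25, 2.4], [-1.5, 4.64], [0.08, 2.09], [-2.65, 2.65]. Speed limits (rad/s): [2.22, 2.22, 2.79, 2.79, 3.14, 3.14, 3.14].

### API

Orientations are given as a unit quaternion [x, y, z, w].
In Python, from workcell import arm gives the robot as it stands.
- The arm moves only by the tool carry_out, never from a script. Its argument "deltas" is a list of rows, each a list of 7 numbers: the shift along the tool's x, y, z in m, then the turn, a rotation vector about the tool's x, y, z in rad, then the opening, from 0 (shut) to 1 (fully open). A call has 1 to 20 rows; each row shifts and turns the pose as measured when the row begins, along the tool's axes as they then stand; what a row does not reach is not made up. A row lasts 1/10 s, in which the tool goes at most 50 mm and 8.59 degrees, less where a joint would pass 70% of its speed; a pose out of reach is approached as far as the arm can. A call with a gripper value outside its range is refused whole. The fingers move at their own pace and stop on an object; "newtons" is the grip in N (left out, the last holds). Time passes only in rows, so rows that do not move let the fingers close. It gives the time, the measured TCP pose, the force and the opening at its end, in the units of the state.
- arm.get_obs(): the state, without advancing time (a new reading comes with each control period).
- arm.read_camera(name): name is "scene" or "top" or "wrist"; returns a dict with "image" (420x560x3 uint8, red, green, blue), "fx", "fy", "cx", "cy" (pixels), "world_from_camera" (4x4, takes a point from camera to world coordinates). Camera axes: x right, y down, z forward; pixel columns grow to the right and rows downward; lengths in mm; the calibration is good to about 2 mm. The wrist camera is an equidistant fisheye: a pixel r from the principal point sees the ray r / f radians off the axis. A picture is of the moment at which its call begins. There is no depth.
- arm.hand_in(): hands the job in, once; it reports no verdict.
The state is a dict: "time": time; "joint_positions": joint angles; "qvel": joint speeds; "joint_efforts": joint torques, N m; "ee_pos": TCP position; "orientation": TCP orientation; "force": force on the tool from outside, world axes, zero at the start; "ft_torque": the same for the moment, N m; "gripper_width": finger opening in mm.
Only numpy, scipy, OpenCV 4.12 (cv2) and the standard library are available. Lean on these libraries where they do the work, as an engineer would, in place of code of your own. Each camera call takes 0.05 s, during which the arm holds its last target.

## Working session

There is one attempt and no reset: what is moved stays moved. The work goes in short steps, Python scripts to look and compute and a tool call to move; the robot and the scene stay as the last step left them, time stands still between calls to the robot, and variables do not carry over. Pictures are saved under pics/ and viewed, and the job is handed in when it is done.

Besides the shell and the picture viewer there is one more tool, called after ">>>" by a JSON object that holds its "api" and its "payload", one argument or row to a line. carry_out: Moves the arm, as the interface text tells. Its arguments: {"type":"object","properties":{"deltas":{"type":"array"},"newtons":{"type":"number"}},"required":["deltas"]}

```bash
mkdir -p pics; ls; python3 - <<'E'
from workcell import arm
import cv2,json,pickle
o=arm.get_obs();print({k:v for k,v in o.items()})
for n in["scene","top","wrist"]:
    c=arm.read_camera(n);cv2.imwrite(f"pics/{n}0.png",c["image"][:,:,::-1]);pickle.dump(c,open(f"{n}0.pkl","wb"))
    print(n,c["fx"],c["fy"],c["cx"],c["cy"],c["world_from_camera"])
E
```

```text
pics
{'time': 0.0, 'joint_positions': array([ 1.04977424,  0.33389223,  0.03988709,  1.46630985, -0.01338245,
        1.34327579, -0.05850375]), 'qvel': array([-0.00023214, -0.00011517, -0.00080808,  0.00024152, -0.00055914,
       -0.00034658,  0.00031026]), 'joint_efforts': array([ 1.34974169e-03, -6.56364584e+01,  1.33635666e+00, -4.03810215e+01,
       -5.98161737e-02,  4.47680766e-02,  1.65223191e-04]), 'ee_pos': array([ 265.88791553, -592.60521357,  221.65264597]), 'orientation': array([ 0.38452498,  0.59409393, -0.38398237,  0.59308556]), 'force': array([ 0.18572146, -0.238652  ,  0.01149464]), 'ft_torque': array([-0.01909867,  0.00036214, -0.01302941]), 'gripper_width': 86.95095740905441}
scene 393.7548691203096 393.7548691203096 277.0997786267757 210.3177550001988 [[ 5.35117363e-02  6.45993758e-01 -7.61464746e-01  1.22144804e+03]
 [ 9.98560599e-01 -3.73947121e-02  3.84495290e-02 -1.40126445e+02]
 [-3.63659917e-03 -7.62426193e-01 -6.47064970e-01  6.78521404e+02]
 [ 0.00000000e+00  0.00000000e+00  0.00000000e+00  1.00000000e+00]]
top 406.6750115554763 406.6750115554763 281.1086360767953 209.9566319312631 [[ 9.43550035e-03 -9.87130490e-01  1.59638238e-01  3.27810828e+02]
 [-9.99737235e-01 -5.97715916e-03  2.21299423e-02 -9.69097000e+01]
 [-2.08909576e-02 -1.59805097e-01 -9.86927504e-01  1.16608275e+03]
 [ 0.00000000e+00  0.00000000e+00  0.00000000e+00  1.00000000e+00]]
wrist 325.19226210127806 325.19226210127806 281.12652529321934 210.241593691628 [[ 4.10068768e-01 -8.85282013e-01 -2.19361263e-01  3.24806019e+02]
 [-9.12054281e-01 -3.98234766e-01 -9.78062368e-02 -5.66368932e+02]
 [-7.71179326e-04  2.40176662e-01 -9.70728889e-01  3.83100810e+02]
 [ 0.00000000e+00  0.00000000e+00  0.00000000e+00  1.00000000e+00]]
```

View pics/scene0.png

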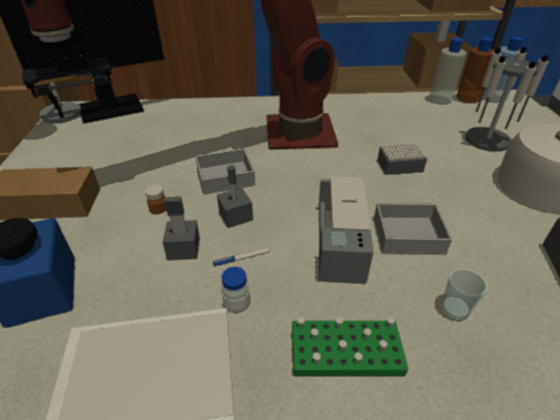

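View pics/top0.png

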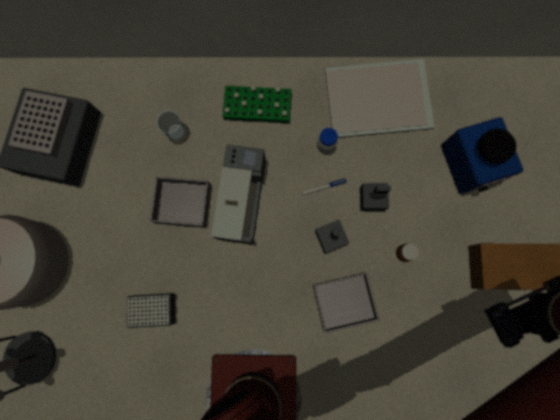

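View pics/wrist0.png

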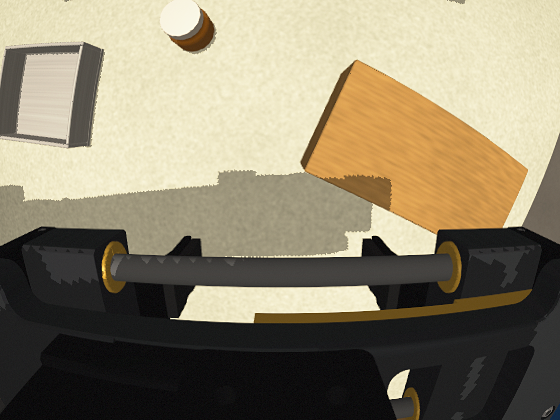

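The scene shows the reader at (345,225), the left tray at (410,228), a second tray at (225,170), the paddle at about (178,235) and the probe at (233,195). In the top view the target tray is at (182,202), the reader at (238,195), the paddle stand at (375,197) and the probe stand at (332,237). Next I'll zoom in to measure.

```bash
python3 - <<'E'
import cv2
t=cv2.imread("pics/top0.png");s=cv2.imread("pics/scene0.png")
cv2.imwrite("pics/t_a.png",cv2.resize(t[135:255,140:280],None,fx=5,fy=5,interpolation=cv2.INTER_CUBIC))
cv2.imwrite("pics/t_b.png",cv2.resize(t[165:265,300:410],None,fx=6,fy=6,interpolation=cv2.INTER_CUBIC))
cv2.imwrite("pics/s_a.png",cv2.resize(s[165:295,300:460],None,fx=4.5,fy=4.5,interpolation=cv2.INTER_CUBIC))
cv2.imwrite("pics/s_b.png",cv2.resize(s[155:275,140:270],None,fx=5,fy=5,interpolation=cv2.INTER_CUBIC))
E
```

```text
(no output)
```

View pics/t_a.png

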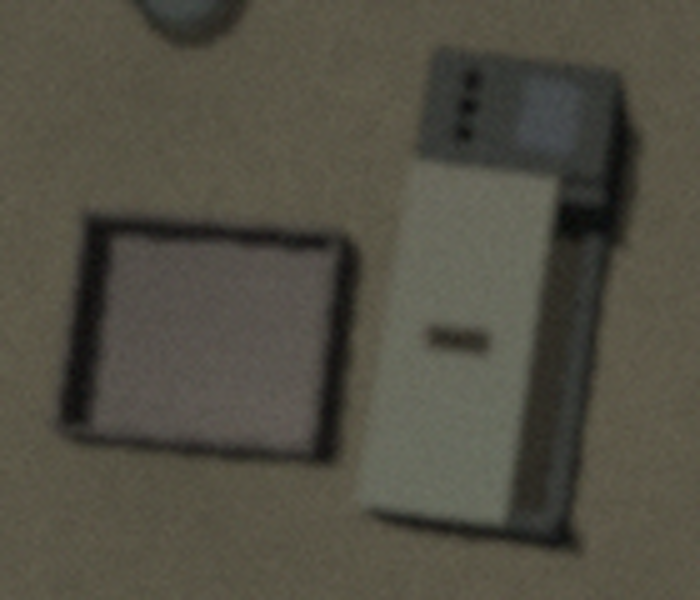

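View pics/t_b.png

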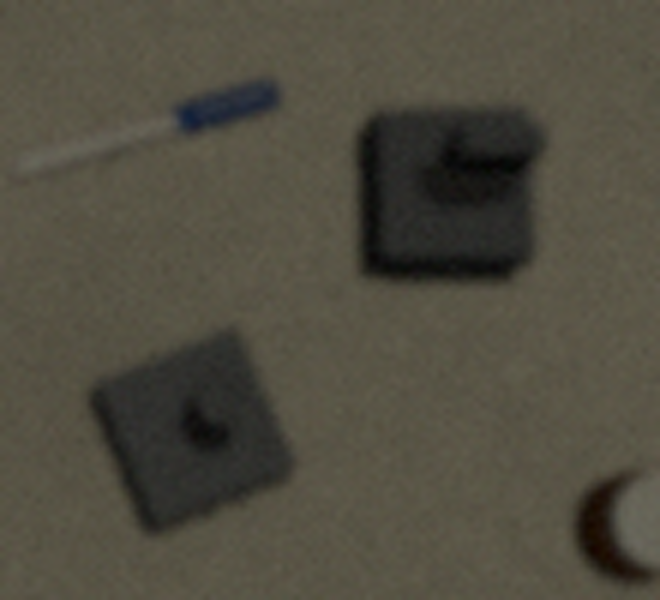

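View pics/s_a.png

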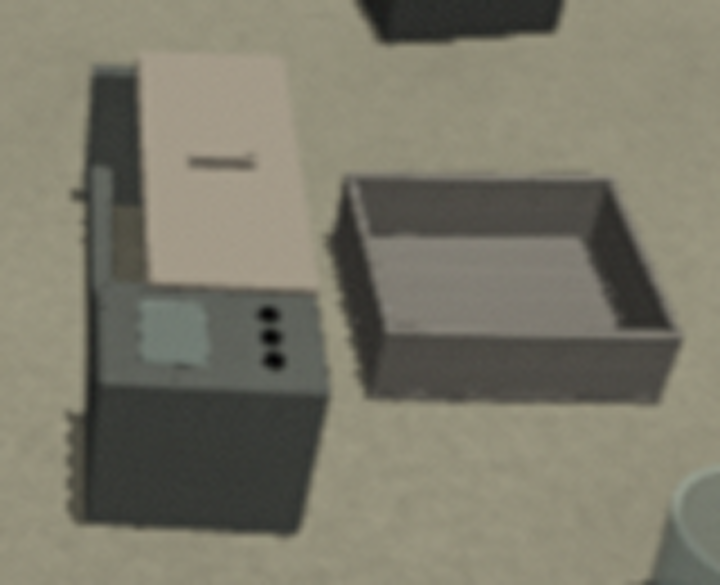

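View pics/s_b.png

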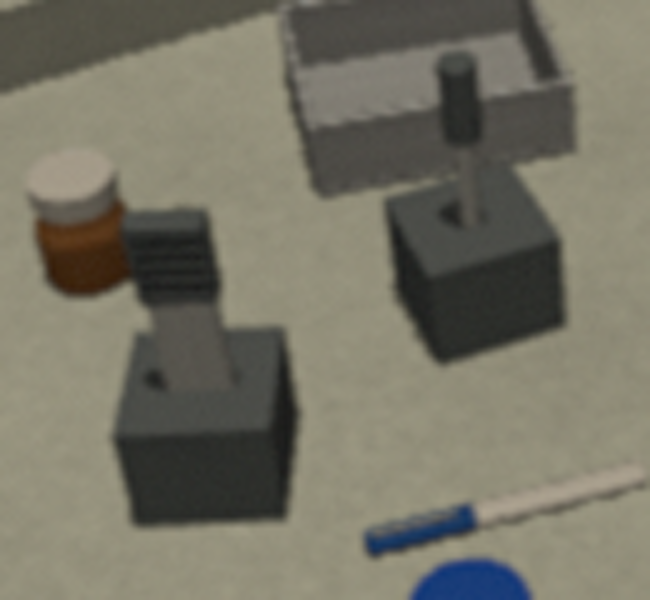

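```bash
cat > h.py <<'E'
import numpy as np,cv2,pickle
from scipy.spatial.transform import Rotation as R
def ray(c,u,v,fish=False):
    T=np.array(c["world_from_camera"])
    x=(u-c["cx"])/c["fx"];y=(v-c["cy"])/c["fy"]
    if fish:
        r=np.hypot(x,y);d=np.array([x/r*np.sin(r),y/r*np.sin(r),np.cos(r)]) if r>1e-9 else np.array([0,0,1.])
    else: d=np.array([x,y,1.])
    return T[:3,3],T[:3,:3]@d
def onz(c,u,v,z,fish=False):
    o,d=ray(c,u,v,fish);return o+d*(z-o[2])/d[2]
def proj(c,P,fish=False):
    T=np.array(c["world_from_camera"]);p=T[:3,:3].T@(np.asarray(P,float)-T[:3,3])
    if fish:
        r=np.hypot(p[0],p[1]);t=np.arctan2(r,p[2]);k=t/r
        return np.array([c["cx"]+c["fx"]*p[0]*k,c["cy"]+c["fy"]*p[1]*k])
    return np.array([c["cx"]+c["fx"]*p[0]/p[2],c["cy"]+c["fy"]*p[1]/p[2]])
E
python3 - <<'E'
from h import *
t=pickle.load(open("top0.pkl","rb"));s=pickle.load(open("scene0.pkl","rb"))
a=lambda p:((p[0]+.5)/5+139.5,(p[1]+.5)/5+134.5)
b=lambda p:((p[0]+.5)/6+299.5,(p[1]+.5)/6+164.5)
sa=lambda p:((p[0]+.5)/4.5+299.5,(p[1]+.5)/4.5+164.5)
sb=lambda p:((p[0]+.5)/5+139.5,(p[1]+.5)/5+154.5)
def show(n,c,f,pts,z):
    q=np.array([onz(c,*f(p),z)[:2] for p in pts]);print(n,q.round(1).tolist(),"mean",q.mean(0).round(1));return q
def e(q,i,j): d=q[j]-q[i];print("   len",np.hypot(*d).round(1),"ang",np.degrees(np.arctan2(d[1],d[0])).round(2))
q=show("plate top",t,a,[(415,158),(560,178),(508,525),(362,508)],105)
for i in range(4):e(q,i,(i+1)%4)
show("win top",t,a,[(457,340)],105)
q=show("plate sc",s,sa,[(138,52),(287,58),(318,292),(150,285)],105)
for i in range(4):e(q,i,(i+1)%4)
show("win sc",s,sa,[(222,162)],105)
q=show("tray rim top",t,a,[(87,213),(357,235),(338,462),(60,435)],50)
for i in range(4):e(q,i,(i+1)%4)
q=show("tray rim sc",s,sa,[(347,176),(613,178),(682,335),(385,335)],50)
for i in range(4):e(q,i,(i+1)%4)
q=show("stand top",t,b,[(372,108),(538,110),(534,262),(370,262)],60)
for i in range(4):e(q,i,(i+1)%4)
q=show("stand sc",s,sb,[(135,328),(284,328),(293,430),(118,438)],60)
for i in range(4):e(q,i,(i+1)%4)
show("probe stand",t,b,[(235,330),(292,468),(150,530),(92,388)],60)
q=show("handle top sc",s,sb,[(125,213),(207,209),(210,228),(127,234)],155)
q=show("handle top t",t,b,[(455,150),(540,130)],155)
show("beaker",t,lambda p:p,[(178,132)],85);show("beaker base",t,lambda p:p,[(168,122)],0)
E
```

```text
plate top [[618.1, 86.0], [607.3, 7.3], [420.2, 30.7], [428.5, 107.7]] mean [518.5  57.9]
   len 79.4 ang -97.82
   len 188.6 ang 172.89
   len 77.5 ang 83.81
   len 190.8 ang -6.55
win top [[518.4, 60.3]] mean [518.4  60.3]
plate sc [[422.2, 34.0], [432.7, 115.5], [620.9, 88.4], [611.5, 10.0]] mean [521.8  62. ]
   len 82.1 ang 82.64
   len 190.1 ang -8.19
   len 79.0 ang -96.82
   len 190.9 ang 172.76
win sc [[521.5, 61.9]] mean [521.5  61.9]
tray rim top [[600.3, 281.1], [588.2, 126.8], [459.2, 132.6], [473.3, 288.8]] mean [530.3 207.3]
   len 154.7 ang -94.48
   len 129.1 ang 177.43
   len 156.8 ang 84.86
   len 127.3 ang -3.48
tray rim sc [[470.7, 148.5], [481.0, 295.8], [605.1, 285.7], [596.6, 136.6]] mean [538.3 216.6]
   len 147.7 ang 86.0
   len 124.5 ang -4.68
   len 149.4 ang -93.28
   len 126.4 ang 174.57
stand top [[585.0, -294.7], [584.4, -371.0], [513.2, -366.9], [512.8, -292.2]] mean [ 548.9 -331.2]
   len 76.3 ang -90.45
   len 71.3 ang 176.66
   len 74.7 ang 90.34
   len 72.2 ang -1.99
stand sc [[514.5, -365.8], [518.6, -295.5], [587.5, -284.5], [588.2, -361.6]] mean [ 552.2 -326.8]
   len 70.5 ang 86.7
   len 69.9 ang 9.07
   len 77.1 ang -89.54
   len 73.8 ang -176.73
probe stand [[481.0, -230.2], [418.2, -255.0], [389.8, -190.8], [453.9, -164.9]] mean [ 435.7 -210.2]
handle top sc [[548.1, -347.3], [547.3, -312.5], [560.5, -309.5], [562.6, -344.1]] mean [ 554.6 -328.4]
handle top t [[545.0, -312.1], [553.7, -348.0]] mean [ 549.3 -330.1]
beaker [[721.7, 217.7]] mean [721.7 217.7]
beaker base [[784.3, 274.5]] mean [784.3 274.5]
```

```bash
cat >> h.py <<'E'
A0=np.radians(-7.3); RO=np.array([520.,61.])
def rd2w(x,y): c,s=np.cos(A0),np.sin(A0); return RO+np.array([c*x-s*y,s*x+c*y])
def w2rd(p):
    c,s=np.cos(A0),np.sin(A0); d=np.asarray(p)[:2]-RO; return np.array([c*d[0]+s*d[1],-s*d[0]+c*d[1]])
def down(a): # tool x down, z at angle a (rad) in world
    z=np.array([np.cos(a),np.sin(a),0]);x=np.array([0,0,-1.]);return np.column_stack([x,np.cross(z,x),z])
def plan(o,P,a):
    M=R.from_quat(o["orientation"]).as_matrix()
    best=min((R.from_matrix(M.T@down(b)).as_rotvec() for b in(a,a+np.pi)),key=np.linalg.norm)
    d=M.T@(np.array(P)-o["ee_pos"])
    # shift in current tool axes and in final tool axes
    F=M@R.from_rotvec(best).as_matrix()
    print("ee",o["ee_pos"].round(1),"tool axes(rows x,y,z)",M.T.round(3).tolist())
    print("rotvec",best.round(4),"deg",np.degrees(best).round(1),"shift tool now",d.round(1),"shift final axes",(F.T@(np.array(P)-o["ee_pos"])).round(1))
E
python3 - <<'E'
from h import *
from workcell import arm
o=arm.get_obs()
print(rd2w(0,255))
plan(o,[*rd2w(0,255),250],A0)
E
```

```text
[552.40147519 313.93308286]
ee [ 265.9 -592.7  221.8] tool axes(rows x,y,z) [[-0.001, 0.001, -1.0], [0.912, 0.409, -0.0], [0.409, -0.912, -0.001]]
rotvec [-1.0216e+00 -1.2000e-03 -6.0000e-04] deg [-58.5  -0.1  -0. ] shift tool now [ -27.3  632.5 -709.9] shift final axes [-28.2 935.7 168.9]
```

>>> {"api": "carry_out", "payload": {
  "deltas": [
    [-0.004,0,0,-0.128,0,0,1],
    [-0.004,0,0,-0.128,0,0,1],
    [-0.004,0,0,-0.128,0,0,1],
    [-0.004,0,0,-0.128,0,0,1],
    [-0.004,0,0,-0.128,0,0,1],
    [-0.004,0,0,-0.128,0,0,1],
    [-0.004,0,0,-0.128,0,0,1],
    [-0.004,0,0,-0.126,0,0,1],
    [0,0,0.042,0,0,0,1],
    [0,0,0.042,0,0,0,1],
    [0,0,0.042,0,0,0,1],
    [0,0,0.042,0,0,0,1],
    [0,0.045,0,0,0,0,1],
    [0,0.045,0,0,0,0,1],
    [0,0.045,0,0,0,0,1],
    [0,0.045,0,0,0,0,1],
    [0,0.045,0,0,0,0,1],
    [0,0.045,0,0,0,0,1],
    [0,0.045,0,0,0,0,1],
    [0,0.045,0,0,0,0,1]
  ],
  "newtons": 20
}}

```text
time: 2.15
ee_pos: [467.2, -242.0, 238.9]
orientation: [0.04, 0.713, -0.027, 0.699]
force: [0.9, 0.3, 0.5]
gripper_width: 87.0
```

```bash
python3 - <<'E'
from h import *
from workcell import arm
o=arm.get_obs();print(o["time"],o["joint_positions"].round(2),o["force"].round(1))
plan(o,[*rd2w(0,255),250],A0)
E
```

```text
2.15 [ 0.7   0.11 -0.32  1.71  0.02  1.35  0.28] [0.9 0.3 0.5]
ee [ 467.2 -242.   238.9] tool axes(rows x,y,z) [[-0.019, 0.019, -1.0], [0.096, 0.995, 0.017], [0.995, -0.095, -0.021]]
rotvec [ 0.0319 -0.0208 -0.0172] deg [ 1.8 -1.2 -1. ] shift tool now [ -2.  561.7  31.6] shift final axes [-11.1 562.3  13.8]
```

>>> {"api": "carry_out", "payload": {
  "deltas": [
    [0,0.045,0.002,0,0,0,1],
    [0,0.045,0.002,0,0,0,1],
    [0,0.045,0.002,0,0,0,1],
    [0,0.045,0.002,0,0,0,1],
    [0,0.045,0.002,0,0,0,1],
    [0,0.045,0.002,0,0,0,1],
    [0,0.045,0.002,0,0,0,1],
    [0,0.045,0.002,0,0,0,1],
    [0,0.045,0.002,0,0,0,1],
    [0,0.045,0.002,0,0,0,1],
    [0,0.045,0.002,0,0,0,1],
    [0,0.035,0,0,0,0,1],
    [0,0,0,0,0,0,1]
  ]
}}

```text
time: 3.45
ee_pos: [536.0, 311.0, 246.2]
orientation: [0.039, 0.714, -0.026, 0.699]
force: [-0.6, -0.4, -0.5]
gripper_width: 87.4
```

```bash
python3 - <<'E'
from h import *
from workcell import arm
o=arm.get_obs();print(o["time"],o["joint_positions"].round(2),o["force"].round(1))
plan(o,[*rd2w(0,260),250],A0)
c=arm.read_camera("wrist");cv2.imwrite("pics/w1.png",c["image"][:,:,::-1]);pickle.dump(c,open("w1.pkl","wb"))
E
```

```text
3.45 [-0.02  0.35 -0.73  1.47  0.21  1.41 -0.84] [-0.6 -0.4 -0.5]
ee [536.  311.  246.2] tool axes(rows x,y,z) [[-0.02, 0.019, -1.0], [0.092, 0.996, 0.018], [0.996, -0.092, -0.022]]
rotvec [ 0.0355 -0.0218 -0.0172] deg [ 2.  -1.3 -1. ] shift tool now [-4.   9.5 16.1] shift final axes [-3.8 10.  15.8]
```

View pics/w1.png

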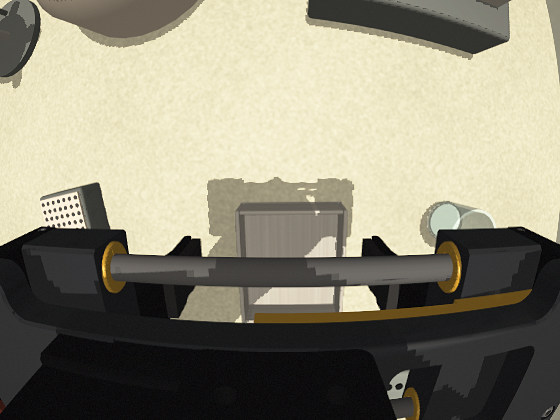

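```bash
python3 - <<'E'
from h import *
c=pickle.load(open("w1.pkl","rb"))
im=c["image"][190:330,190:400]
cv2.imwrite("pics/w1c.png",cv2.resize(im[:,:,::-1],None,fx=3.8,fy=3.8,interpolation=cv2.INTER_CUBIC))
for p in[(237,211),(343,210)]:
    q=onz(c,*p,50,True);print(q.round(1),w2rd(q).round(1))
for p in[(443,215),(430,235),(480,215)]:
    for z in(0,85):q=onz(c,*p,z,True);print("bk",z,q.round(1),w2rd(q).round(1))
E
```

```text
[479.2 294.7  50. ] [-70.1 226.6]
[599.9 285.5  50. ] [ 50.7 232.8]
bk 0 [752.2 253.7  -0. ] [205.8 220.6]
bk 85 [709.  278.4  85. ] [159.8 239.7]
bk 0 [732.3 226.5   0. ] [189.6 191.1]
bk 85 [693.2 256.9  85. ] [146.9 216.3]
bk 0 [816.7 247.8   0. ] [270.5 223. ]
bk 85 [760.  273.8  85. ] [211.1 241.5]
```

View pics/w1c.png

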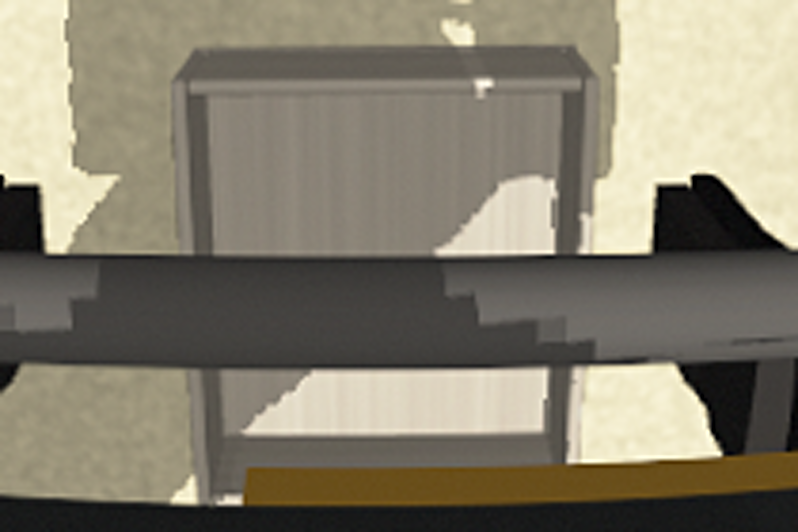

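>>> {"api": "carry_out", "payload": {
  "deltas": [
    [0,0.005,0.005,0.0355,-0.0218,-0.0172,1],
    [0,0.005,0.004,0,0,0,1],
    [0,0,0,0,0,0,1]
  ]
}}

```text
time: 3.8
ee_pos: [547.9, 314.5, 245.1]
orientation: [0.045, 0.706, -0.048, 0.705]
force: [0.2, 0.4, 0.1]
gripper_width: 87.1
```

```bash
python3 - <<'E'
from h import *
from workcell import arm
o=arm.get_obs()
plan(o,[*rd2w(-5,264),24],A0)
E
```

```text
ee [547.9 314.5 245.1] tool axes(rows x,y,z) [[-0.001, -0.004, -1.0], [0.131, 0.991, -0.004], [0.991, -0.131, -0.0]]
rotvec [-0.0044 -0.0001  0.0045] deg [-0.3 -0.   0.3] shift tool now [221.1  10.   -0.4] shift final axes [221.1   9.   -0.4]
```

>>> {"api": "carry_out", "payload": {
  "deltas": [
    [0.02,0.005,0,-0.0044,0,0.0045,1],
    [0.04,0.005,0,0,0,0,1],
    [0.04,0,0,0,0,0,1],
    [0.04,0,0,0,0,0,1],
    [0.035,0,0,0,0,0,1],
    [0.03,0,0,0,0,0,1],
    [0.013,0,0,0,0,0,1],
    [0,0,0,0,0,0,1]
  ]
}}

```text
time: 4.6
ee_pos: [554.8, 314.1, 22.1]
orientation: [0.048, 0.705, -0.048, 0.706]
force: [-0.9, -0.1, 0.8]
gripper_width: 87.0
```

```bash
python3 - <<'E'
from h import *
from workcell import arm
o=arm.get_obs();print(o["force"],w2rd(o["ee_pos"]))
plan(o,[*rd2w(-5,264),24],A0)
c=arm.read_camera("wrist");cv2.imwrite("pics/w2.png",c["image"][:,:,::-1])
c=arm.read_camera("scene");cv2.imwrite("pics/s2.png",cv2.resize(c["image"][100:340,260:540,::-1],None,fx=2.5,fy=2.5))
E
```

```text
[-0.91074081 -0.07625999  0.82987215] [  2.37974565 255.4879552 ]
ee [554.8 314.1  22.1] tool axes(rows x,y,z) [[0.003, -0.0, -1.0], [0.135, 0.991, 0.0], [0.991, -0.135, 0.003]]
rotvec [-0.0081  0.0026 -0.0002] deg [-0.5  0.2 -0. ] shift tool now [-2.   8.5 -7.4] shift final axes [-1.9  8.5 -7.4]
```

View pics/s2.png

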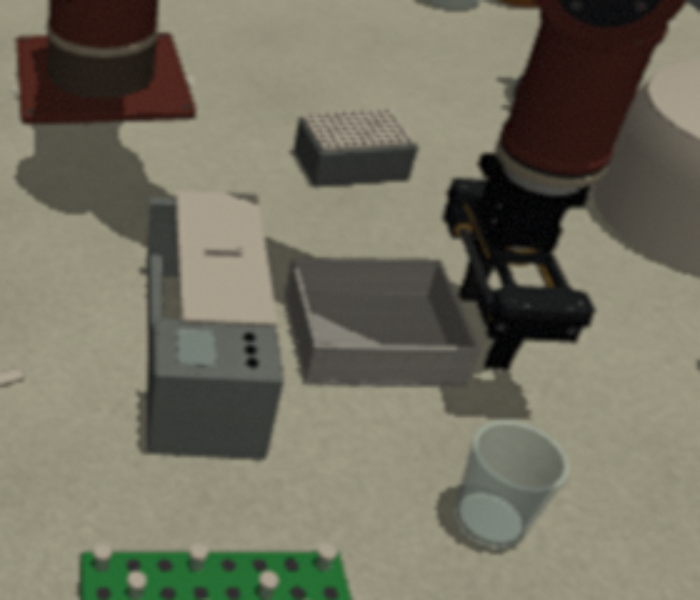

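View pics/w2.png

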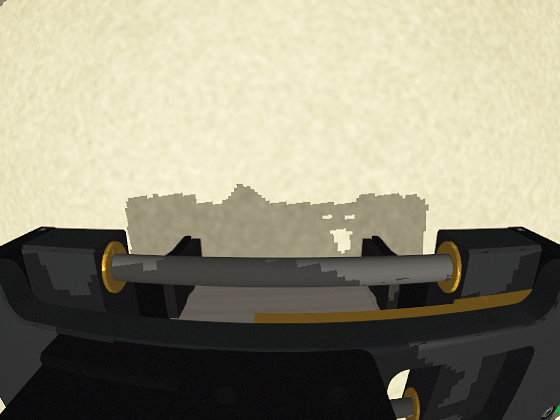

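>>> {"api": "carry_out", "payload": {
  "deltas": [
    [-0.002,0,-0.0075,-0.008,0.0026,0,1],
    [0,-0.008,0,0,0,0,1],
    [0,-0.008,0,0,0,0,1],
    [0,-0.01,0,0,0,0,1],
    [0,-0.01,0,0,0,0,1],
    [0,-0.01,0,0,0,0,1],
    [0,0,0,0,0,0,1]
  ]
}}

```text
time: 5.4
ee_pos: [544.6, 269.4, 32.9]
orientation: [0.047, 0.702, -0.042, 0.71]
force: [-0.7, 1.2, -0.1]
gripper_width: 87.1
```

```bash
python3 - <<'E'
from h import *
from workcell import arm
o=arm.get_obs();print(o["force"],w2rd(o["ee_pos"]))
plan(o,[*rd2w(-3,150),24],A0)
c=arm.read_camera("top");cv2.imwrite("pics/t3.png",cv2.resize(c["image"][135:255,130:290,::-1],None,fx=4.5,fy=4.5))
E
```

```text
[-0.7170253   1.19080059 -0.06562702] [ -2.04122139 209.88414993]
ee [544.6 269.4  32.9] tool axes(rows x,y,z) [[0.012, 0.007, -1.0], [0.126, 0.992, 0.009], [0.992, -0.126, 0.011]]
rotvec [ 0.0011  0.0109 -0.0087] deg [ 0.1  0.6 -0.5] shift tool now [  8.3 -60.   -1.1] shift final axes [  8.9 -59.9  -1. ]
```

View pics/t3.png

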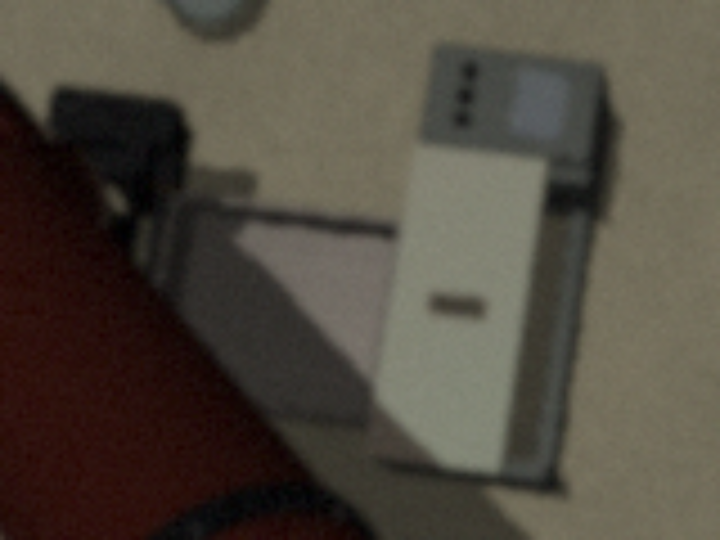

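>>> {"api": "carry_out", "payload": {
  "deltas": [
    [0.004,-0.01,0,0,0.008,-0.008,1],
    [0.003,-0.01,0,0,0,0,1],
    [0.002,-0.01,0,0,0,0,1],
    [0.002,-0.01,0,0,0,0,1],
    [0.002,-0.01,0,0,0,0,1],
    [0.002,-0.01,0,0,0,0,1]
  ]
}}

```text
time: 6.05
ee_pos: [542.3, 229.4, 26.0]
orientation: [0.05, 0.7, -0.031, 0.712]
force: [0.5, 8.5, 7.1]
gripper_width: 87.2
```

```bash
python3 - <<'E'
from h import *
from workcell import arm
o=arm.get_obs();print(o["force"],w2rd(o["ee_pos"]))
plan(o,[*rd2w(0,112),24],A0)
c=arm.read_camera("top");cv2.imwrite("pics/t4.png",cv2.resize(c["image"][135:255,130:290,::-1],None,fx=4.5,fy=4.5))
c=arm.read_camera("scene");cv2.imwrite("pics/s4.png",cv2.resize(c["image"][150:310,300:460,::-1],None,fx=3.7,fy=3.7))
E
```

```text
[0.5177432  8.53108244 7.05736923] [  0.76393175 169.89553054]
ee [542.3 229.4  26. ] tool axes(rows x,y,z) [[0.019, 0.027, -0.999], [0.114, 0.993, 0.029], [0.993, -0.115, 0.016]]
rotvec [ 0.0127  0.016  -0.0292] deg [ 0.7  0.9 -1.7] shift tool now [  0.3 -57.9  -1.5] shift final axes [  2.  -57.9  -0.8]
```

View pics/t4.png

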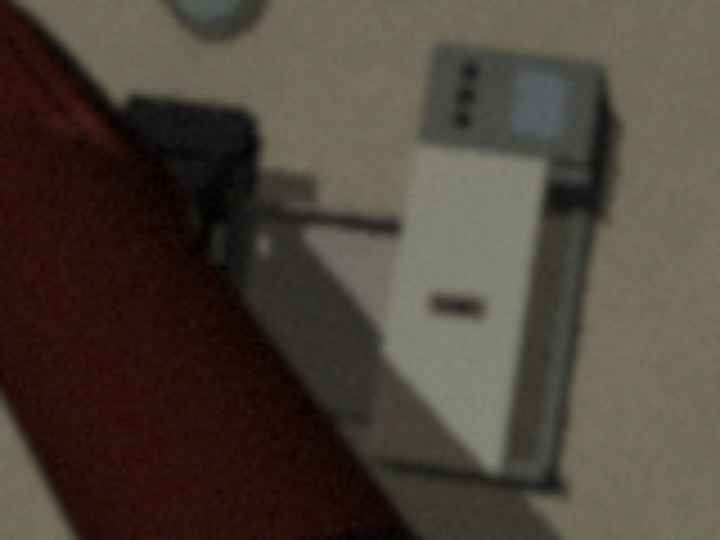

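View pics/s4.png

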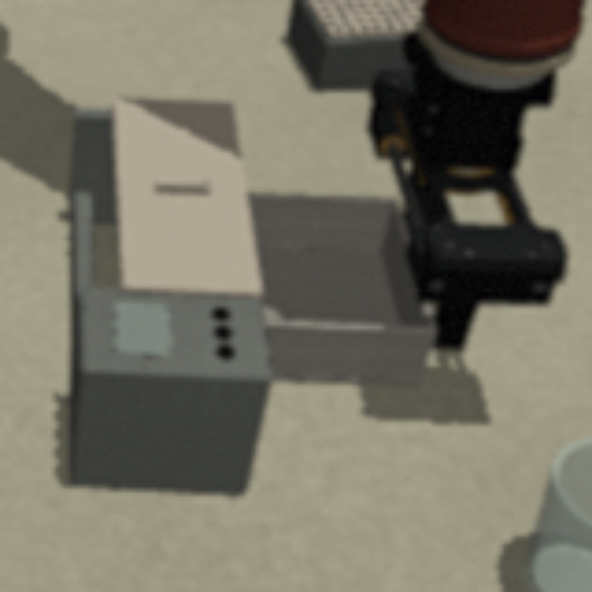

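>>> {"api": "carry_out", "payload": {
  "deltas": [
    [0.001,-0.01,0,0.006,0.008,-0.012,1],
    [0.001,-0.01,0,0.006,0.008,-0.012,1],
    [0.001,-0.01,0,0,0,-0.008,1],
    [0.001,-0.01,0,0,0,-0.004,1],
    [0.001,-0.01,0,0,0,0,1]
  ]
}}

```text
time: 6.65
ee_pos: [539.0, 188.8, 24.4]
orientation: [0.044, 0.704, -0.041, 0.708]
force: [0.8, 7.6, 4.1]
gripper_width: 87.2
```

```bash
python3 - <<'E'
from h import *
from workcell import arm
o=arm.get_obs();print(o["force"],w2rd(o["ee_pos"]))
plan(o,[*rd2w(0,112),24],A0)
E
```

```text
[0.80950049 7.58249518 4.13413386] [  2.58647109 129.22136781]
ee [539.  188.8  24.4] tool axes(rows x,y,z) [[0.006, 0.004, -1.0], [0.12, 0.993, 0.005], [0.993, -0.12, 0.006]]
rotvec [ 0.0074  0.0058 -0.0051] deg [ 0.4  0.3 -0.3] shift tool now [  0.3 -17.2  -2.7] shift final axes [  0.4 -17.2  -2.6]
```

>>> {"api": "carry_out", "payload": {
  "deltas": [
    [0,-0.007,0,0.004,0.003,-0.006,1],
    [0,-0.006,0,0.002,0,-0.003,1]
  ]
}}

```text
time: 6.85
ee_pos: [537.5, 176.6, 24.6]
orientation: [0.043, 0.705, -0.045, 0.707]
force: [1.1, 2.7, -0.5]
gripper_width: 87.1
```

>>> {"api": "carry_out", "payload": {
  "deltas": [
    [0,-0.006,0,0.002,0,-0.003,1]
  ]
}}

```text
time: 6.95
ee_pos: [536.6, 170.7, 24.5]
orientation: [0.043, 0.705, -0.047, 0.706]
force: [1.0, 4.9, -0.0]
gripper_width: 87.0
```

```bash
python3 - <<'E'
from h import *
from workcell import arm
o=arm.get_obs();print(o["force"],w2rd(o["ee_pos"]))
plan(o,[*rd2w(0,112),24],A0)
c=arm.read_camera("top");cv2.imwrite("pics/t5.png",cv2.resize(c["image"][135:255,130:290,::-1],None,fx=4.5,fy=4.5))
c=arm.read_camera("scene");cv2.imwrite("pics/s5.png",cv2.resize(c["image"][150:310,300:460,::-1],None,fx=3.7,fy=3.7))
E
```

```text
[ 1.04566919  4.89765999 -0.01824906] [  2.52701038 110.95335802]
ee [536.6 170.7  24.5] tool axes(rows x,y,z) [[0.002, -0.006, -1.0], [0.127, 0.992, -0.006], [0.992, -0.127, 0.003]]
rotvec [0.0005 0.0026 0.0055] deg [0.  0.2 0.3] shift tool now [ 0.5  1.1 -2.5] shift final axes [ 0.5  1.  -2.5]
```

View pics/s5.png

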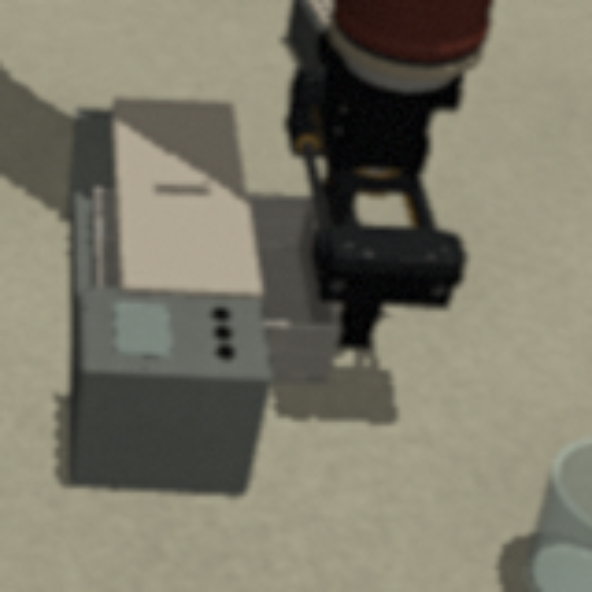

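>>> {"api": "carry_out", "payload": {
  "deltas": [
    [0,-0.005,0,0,0,0,1]
  ]
}}

```text
time: 7.15
ee_pos: [536.4, 169.4, 25.2]
orientation: [0.044, 0.704, -0.045, 0.707]
force: [4.8, 28.4, -1.1]
gripper_width: 87.3
```

>>> {"api": "carry_out", "payload": {
  "deltas": [
    [0,-0.005,0,0,0,0,1]
  ]
}}

```text
time: 7.25
ee_pos: [536.4, 169.5, 26.1]
orientation: [0.046, 0.704, -0.041, 0.708]
force: [2.4, 18.5, -1.7]
gripper_width: 87.1
```

>>> {"api": "carry_out", "payload": {
  "deltas": [
    [0,-0.005,0,0,0,0,1]
  ]
}}

```text
time: 7.35
ee_pos: [536.4, 169.7, 27.0]
orientation: [0.048, 0.703, -0.038, 0.709]
force: [2.7, 17.5, -1.3]
gripper_width: 87.1
```

>>> {"api": "carry_out", "payload": {
  "deltas": [
    [0,0.01,0,0,0,0,1],
    [0,0.015,0,0,0.005,-0.01,1],
    [0,0.02,0,0,0,0,1],
    [-0.03,0.005,0,0,0,0,1],
    [-0.045,0,0,0,0,0,1],
    [-0.045,0,0,0,0,0,1],
    [-0.045,0,0,0,0,0,1],
    [-0.045,0,0,0,0,0,1],
    [0,0,0,0,0,0,1]
  ]
}}

```text
time: 8.25
ee_pos: [539.8, 216.8, 241.2]
orientation: [0.04, 0.708, -0.047, 0.703]
force: [0.4, 0.2, 0.3]
gripper_width: 86.9
```

```bash
python3 - <<'E'
from h import *
from workcell import arm
o=arm.get_obs();print(o["force"],w2rd(o["ee_pos"]),o["joint_positions"].round(2))
c=arm.read_camera("wrist");cv2.imwrite("pics/w6.png",c["image"][:,:,::-1]);pickle.dump(c,open("w6.pkl","wb"))
c=arm.read_camera("scene");cv2.imwrite("pics/s6.png",cv2.resize(c["image"][150:310,300:460,::-1],None,fx=3.7,fy=3.7));pickle.dump(c,open("s6.pkl","wb"))
plan(o,[551,-330,235],0)
E
```

```text
[0.37623238 0.22557792 0.26240564] [ -0.1612902  157.08077548] [ 0.14  0.27 -0.73  1.57  0.18  1.38 -0.73]
ee [539.8 216.8 241.2] tool axes(rows x,y,z) [[-0.008, -0.009, -1.0], [0.124, 0.992, -0.01], [0.992, -0.124, -0.007]]
rotvec [-0.1241 -0.0076  0.0095] deg [-7.1 -0.4  0.5] shift tool now [  11.  -541.2   78.8] shift final axes [   6.2 -546.8   11.2]
```

View pics/s6.png

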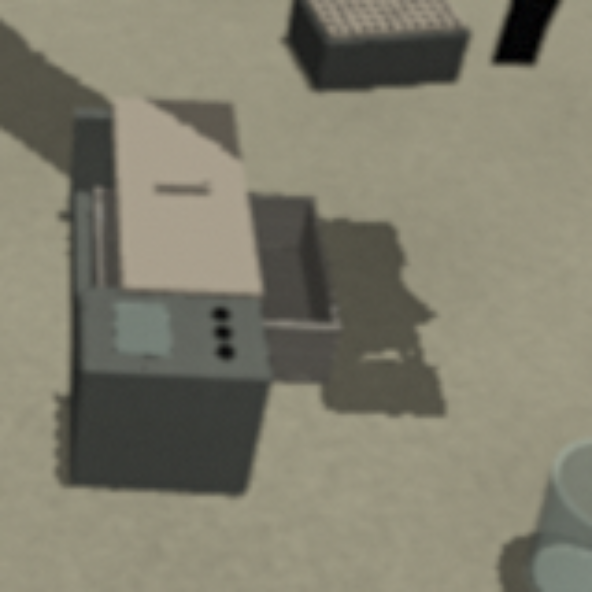

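View pics/w6.png

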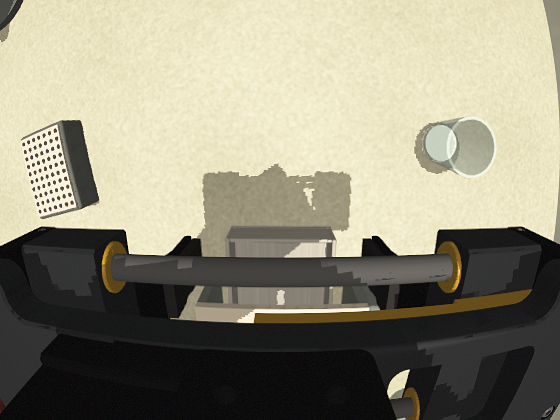

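```bash
python3 - <<'E'
from h import *
c=pickle.load(open("w6.pkl","rb"))
for p in[(227,236.5),(335,235)]:
    q=onz(c,*p,50,True);print(q.round(1),w2rd(q).round(1))
c=pickle.load(open("s6.pkl","rb"))
for p in[(315,198),(338,322)]:
    q=onz(c,(p[0]+.5)/3.7+299.5,(p[1]+.5)/3.7+149.5,50);print(q.round(1),w2rd(q).round(1))
E
```

```text
[469.  169.3  50. ] [-64.3 100.9]
[593. 156.  50.] [ 60.3 103.5]
[469.6 169.3  50. ] [-63.7 101. ]
[589.7 151.8  50. ] [57.5 99. ]
```

>>> {"api": "carry_out", "payload": {
  "deltas": [
    [0,-0.045,0,0,0,0,1],
    [0,-0.045,0,0,0,0,1],
    [0,-0.045,0,0,0,0,1],
    [0,-0.045,0,0,0,0,1],
    [0,-0.045,0,0,0,0,1],
    [0,-0.045,0,0,0,0,1],
    [0,-0.045,0,0,0,0,1],
    [0,0,0,0,0,0,1],
    [0,0,0,0,0,0,1]
  ]
}}

```text
time: 9.25
ee_pos: [486.9, -112.2, 222.9]
orientation: [0.039, 0.721, -0.05, 0.69]
force: [0.5, 0.6, 0.3]
gripper_width: 87.1
```

```bash
python3 - <<'E'
from h import *
from workcell import arm
o=arm.get_obs();print(o["force"],w2rd(o["ee_pos"]),o["joint_positions"].round(2))
c=arm.read_camera("wrist");cv2.imwrite("pics/w7.png",c["image"][:,:,::-1]);pickle.dump(c,open("w7.pkl","wb"))
c=arm.read_camera("top");cv2.imwrite("pics/t7.png",cv2.resize(c["image"][135:255,130:290,::-1],None,fx=4.5,fy=4.5))
plan(o,[551,-330,235],0)
E
```

```text
[0.4624645  0.57712301 0.26417134] [ -10.77114435 -176.04428978] [ 0.61  0.09 -0.51  1.77  0.06  1.34 -0.04]
ee [ 486.9 -112.2  222.9] tool axes(rows x,y,z) [[-0.044, -0.012, -0.999], [0.126, 0.992, -0.018], [0.991, -0.127, -0.042]]
rotvec [-0.1267 -0.0434  0.0151] deg [-7.3 -2.5  0.9] shift tool now [ -12.2 -208.1   90.5] shift final axes [ -12.1 -217.8   64.1]
```

View pics/w7.png

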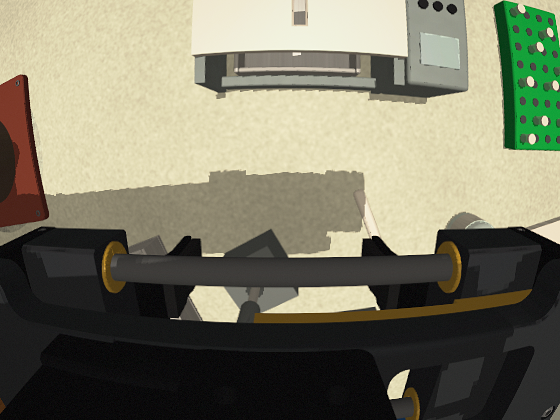

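View pics/t7.png

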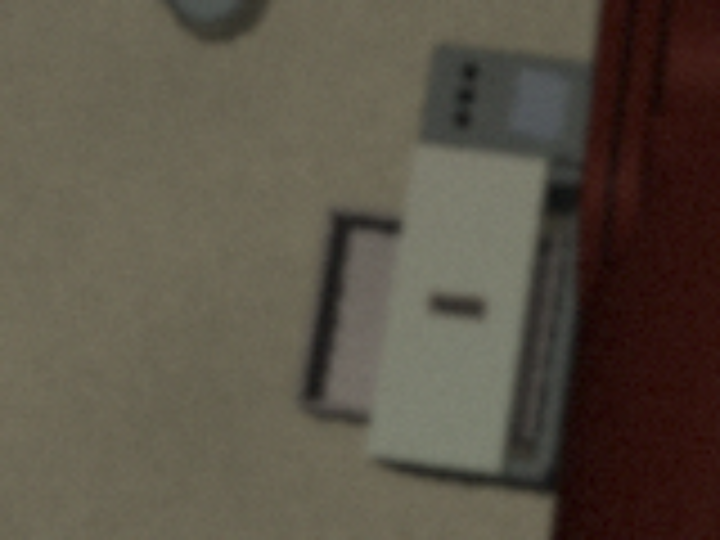

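```bash
python3 - <<'E'
from h import *
c=pickle.load(open("w7.pkl","rb"))
cv2.imwrite("pics/w7c.png",cv2.resize(c["image"][0:110,190:420,::-1],None,fx=3.4,fy=3.4,interpolation=cv2.INTER_CUBIC))
E
```

```text
(no output)
```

View pics/w7c.png

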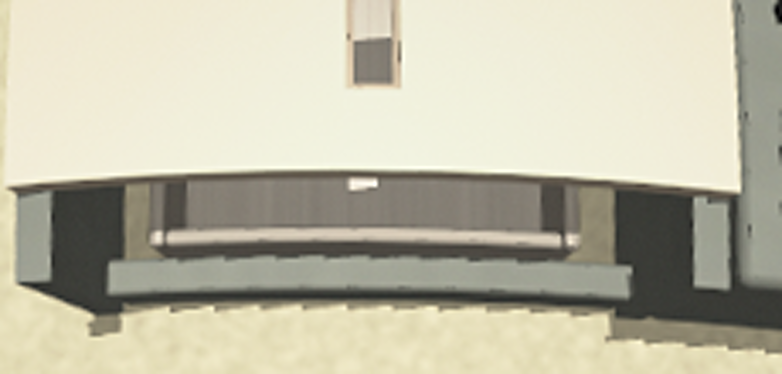

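>>> {"api": "carry_out", "payload": {
  "deltas": [
    [-0.01,-0.03,0.02,0,-0.04,0.015,1],
    [0,-0.03,0.01,0,0,0,1],
    [0,-0.015,0,0,0,0,1],
    [0,0,0,0,0,0,1],
    [0,0,0,0,0,0,1]
  ]
}}

```text
time: 9.85
ee_pos: [509.9, -182.9, 231.0]
orientation: [0.04, 0.708, -0.04, 0.704]
force: [0.2, 1.0, -0.8]
gripper_width: 87.0
```

```bash
python3 - <<'E'
from h import *
from workcell import arm
o=arm.get_obs()
c=arm.read_camera("wrist");cv2.imwrite("pics/w8.png",c["image"][:,:,::-1]);pickle.dump(c,open("w8.pkl","wb"))
cv2.imwrite("pics/w8c.png",cv2.resize(c["image"][0:140,190:420,::-1],None,fx=3.4,fy=3.4,interpolation=cv2.INTER_CUBIC))
plan(o,[551,-330,235],0)
E
```

```text
ee [ 509.9 -182.9  231. ] tool axes(rows x,y,z) [[-0.004, 0.001, -1.0], [0.112, 0.994, 0.0], [0.994, -0.112, -0.004]]
rotvec [-0.1123 -0.0044 -0.0004] deg [-6.4 -0.3 -0. ] shift tool now [  -4.3 -141.5   57.3] shift final axes [  -4.  -147.1   41.1]
```

View pics/w8c.png

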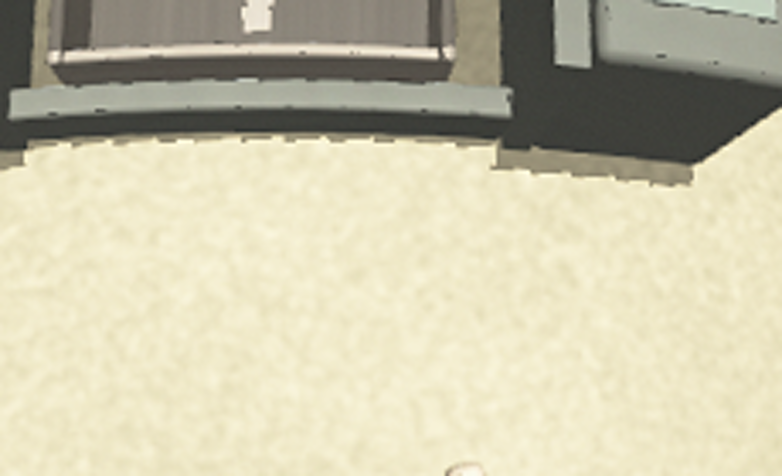

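View pics/w8.png

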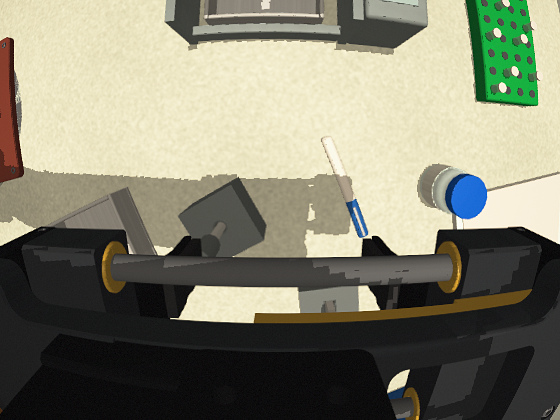

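>>> {"api": "carry_out", "payload": {
  "deltas": [
    [-0.01,-0.03,0.01,-0.056,0,0,1],
    [-0.01,-0.04,0.01,-0.056,0,0,1],
    [0,-0.045,0.01,0,0,0,1],
    [0,-0.045,0.006,0,0,0,1],
    [0,-0.045,0,0,0,0,1],
    [0,-0.045,0,0,0,0,1],
    [0,-0.03,0,0,0,0,1],
    [0,0,0,0,0,0,1],
    [0,0,0,0,0,0,1]
  ]
}}

```text
time: 10.8
ee_pos: [551.8, -454.9, 251.5]
orientation: [-0.009, 0.708, 0.012, 0.706]
force: [0.8, 1.1, 0.6]
gripper_width: 87.1
```

```bash
python3 - <<'E'
from h import *
from workcell import arm
w=pickle.load(open("w8.pkl","rb"))
for z,pts in((50,[(50,58),(250,47),(452,52)]),(30,[(60,88),(250,80),(440,84)])):
    for p in pts: print(z,w2rd(onz(w,(p[0]+.5)/3.4+189.5,(p[1]+.5)/3.4-.5,z,True)).round(1))
o=arm.get_obs()
c=arm.read_camera("wrist");cv2.imwrite("pics/w9.png",c["image"][:,:,::-1]);pickle.dump(c,open("w9.pkl","wb"))
plan(o,[551,-330,235],0)
E
```

```text
50 [-66.1 -49.7]
50 [ -2.4 -48.7]
50 [ 60.7 -48.6]
30 [-67.1 -53.7]
30 [ -3.4 -53.4]
30 [ 59.1 -53.2]
ee [ 551.8 -454.9  251.5] tool axes(rows x,y,z) [[-0.002, 0.005, -1.0], [-0.029, 1.0, 0.005], [1.0, 0.029, -0.002]]
rotvec [ 0.0292 -0.0022 -0.0049] deg [ 1.7 -0.1 -0.3] shift tool now [ 17.1 124.8   2.8] shift final axes [ 16.5 124.9  -0.8]
```

View pics/w9.png

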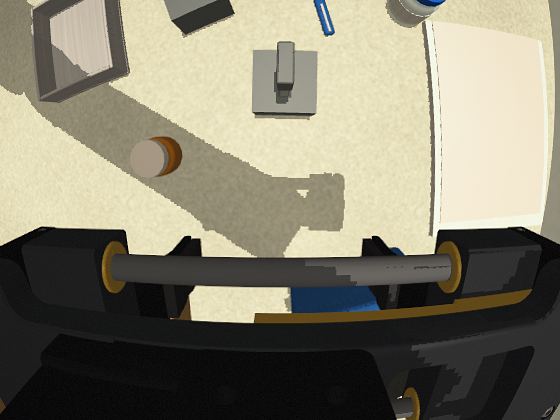

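```bash
python3 - <<'E'
from h import *
c=pickle.load(open("w9.pkl","rb"))
cv2.imwrite("pics/w9c.png",cv2.resize(c["image"][30:125,240:330,::-1],None,fx=6,fy=6,interpolation=cv2.INTER_CUBIC))
E
```

```text
(no output)
```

View pics/w9c.png

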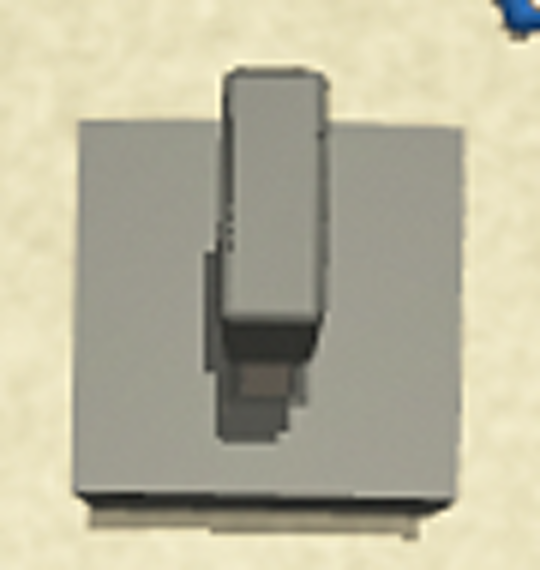

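```bash
python3 - <<'E'
from h import *
c=pickle.load(open("w9.pkl","rb"))
f=lambda p:((p[0]+.5)/6+239.5,(p[1]+.5)/6+29.5)
for z,pts in((60,[(79,120),(463,127),(455,498),(74,493)]),(155,[(228,78),(325,80),(322,318),(224,316)])):
    q=np.array([onz(c,*f(p),z,True)[:2] for p in pts]);print(z,q.round(1).tolist(),q.mean(0).round(1))
    for i in range(4):
        d=q[(i+1)%4]-q[i];print("  ",np.hypot(*d).round(1),np.degrees(np.arctan2(d[1],d[0])).round(1))
E
```

```text
60 [[515.6, -298.9], [584.7, -297.9], [585.2, -367.3], [516.9, -368.6]] [ 550.6 -333.2]
   69.2 0.8
   69.4 -89.6
   68.3 -179.0
   69.7 91.1
155 [[544.1, -317.3], [556.9, -317.2], [557.4, -350.3], [544.6, -350.4]] [ 550.8 -333.8]
   12.8 0.7
   33.1 -89.1
   12.8 -179.3
   33.1 90.8
```

>>> {"api": "carry_out", "payload": {
  "deltas": [
    [0.005,0.045,0.002,0.015,-0.002,-0.005,1],
    [0.005,0.045,0,0,0,0,1],
    [0.005,0.03,0,0,0,0,1],
    [0.005,0,0,0,0,0,1],
    [0,0,0,0,0,0,1]
  ]
}}

```text
time: 11.35
ee_pos: [552.7, -320.8, 231.8]
orientation: [-0.008, 0.707, 0.009, 0.707]
force: [0.1, -0.4, -0.7]
gripper_width: 87.1
```

```bash
python3 - <<'E'
from h import *
from workcell import arm
o=arm.get_obs()
plan(o,[550.7,-333,115],0.014)
E
```

```text
ee [ 552.7 -320.8  231.8] tool axes(rows x,y,z) [[0.001, 0.0, -1.0], [-0.024, 1.0, 0.0], [1.0, 0.024, 0.001]]
rotvec [ 0.0099  0.001  -0.0002] deg [ 0.6  0.1 -0. ] shift tool now [116.8 -12.2  -2.5] shift final axes [116.8 -12.2  -2.2]
```

>>> {"api": "carry_out", "payload": {
  "deltas": [
    [0,-0.012,-0.002,0.01,0.001,0,1],
    [0.02,0,0,0,0,0,1],
    [0.02,0,0,0,0,0,1],
    [0,0,0,0,0,0,1]
  ]
}}

```text
time: 11.75
ee_pos: [551.0, -337.9, 193.1]
orientation: [-0.005, 0.706, 0.002, 0.708]
force: [-0.9, -0.5, -0.5]
gripper_width: 86.9
```

```bash
python3 - <<'E'
from h import *
from workcell import arm
o=arm.get_obs()
plan(o,[550.7,-333,115],0.014)
for n in("wrist","scene"):
    c=arm.read_camera(n);cv2.imwrite(f"pics/{n}10.png",c["image"][:,:,::-1])
    if n=="scene":cv2.imwrite("pics/s10.png",cv2.resize(c["image"][100:290,80:300,::-1],None,fx=3.4,fy=3.1))
E
```

```text
ee [ 551.  -337.9  193.1] tool axes(rows x,y,z) [[0.002, -0.003, -1.0], [-0.01, 1.0, -0.003], [1.0, 0.01, 0.002]]
rotvec [-0.0041  0.0023  0.0034] deg [-0.2  0.1  0.2] shift tool now [78.1  5.1 -0.4] shift final axes [78.1  4.9 -0.2]
```

View pics/wrist10.png

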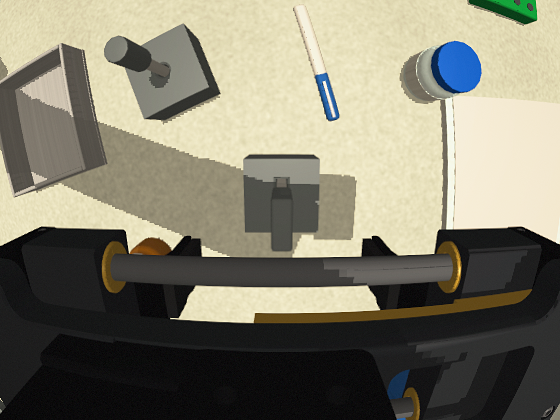

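View pics/s10.png

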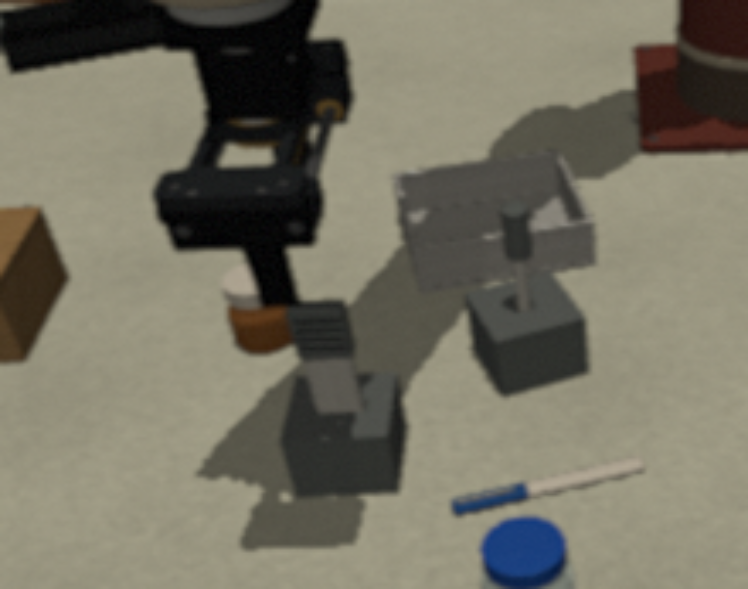

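```bash
python3 - <<'E'
from h import *
from workcell import arm
c=arm.read_camera("wrist");pickle.dump(c,open("w10.pkl","wb"))
cv2.imwrite("pics/w10c.png",cv2.resize(c["image"][140:260,230:340,::-1],None,fx=5,fy=5,interpolation=cv2.INTER_CUBIC))
for p in[(550.7,-351,155),(550.7,-315,155),(543.7,-333,155),(557.7,-333,155),(550.7,-333,60),(551,-338,193)]:print(p,proj(c,p,True).round(1))
E
```

```text
(550.7, -351, 155) [279.1 250.8]
(550.7, -315, 155) [279.7 197.7]
(543.7, -333, 155) [268.6 224.8]
(557.7, -333, 155) [290.2 225. ]
(550.7, -333, 60) [279.3 195.4]
(551, -338, 193) [279.9 254. ]
```

View pics/w10c.png

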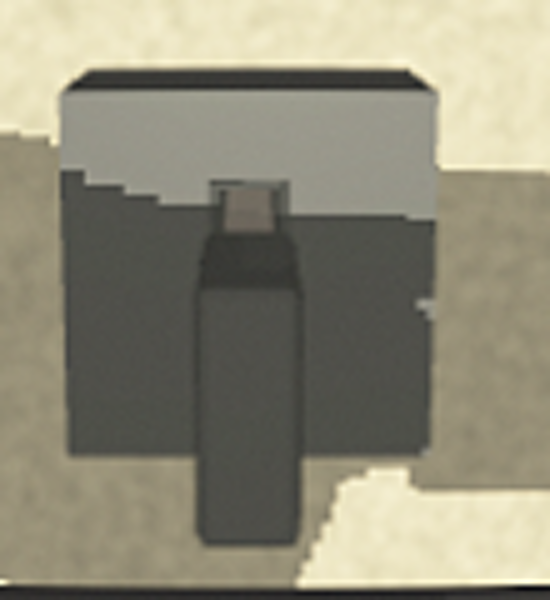

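>>> {"api": "carry_out", "payload": {
  "deltas": [
    [0.01,0.005,0,-0.004,0.002,0.003,1],
    [0.02,0,0,0,0,0,1],
    [0.02,0,0,0,0,0,1],
    [0.02,0,0,0,0,0,1],
    [0.008,0,0,0,0,0,1],
    [0,0,0,0,0,0,1]
  ]
}}

```text
time: 12.5
ee_pos: [556.0, -333.0, 119.6]
orientation: [-0.007, 0.703, 0.004, 0.711]
force: [-0.1, 0.4, 0.7]
gripper_width: 87.3
```

```bash
python3 - <<'E'
from h import *
from workcell import arm
o=arm.get_obs();print(o["force"])
plan(o,[550.7,-333,115],0.014)
E
```

```text
[-0.11969011  0.37041928  0.67758136]
ee [ 556.  -333.   119.6] tool axes(rows x,y,z) [[0.011, -0.005, -1.0], [-0.016, 1.0, -0.005], [1.0, 0.016, 0.011]]
rotvec [0.0016 0.0107 0.005 ] deg [0.1 0.6 0.3] shift tool now [ 4.5  0.1 -5.3] shift final axes [ 4.6  0.  -5.3]
```

>>> {"api": "carry_out", "payload": {
  "deltas": [
    [0.003,0,-0.0055,0.0016,0.0107,0.005,1],
    [0,0,0,0,0,0,1]
  ]
}}

```text
time: 12.7
ee_pos: [550.7, -333.2, 117.8]
orientation: [-0.005, 0.707, 0.005, 0.707]
force: [0.3, 0.5, 0.0]
gripper_width: 86.8
```

```bash
python3 - <<'E'
from h import *
from workcell import arm
o=arm.get_obs();print(o["force"])
plan(o,[550.7,-333,115],0.014)
E
```

```text
[0.32453433 0.48200456 0.01540159]
ee [ 550.7 -333.2  117.8] tool axes(rows x,y,z) [[0.0, -0.0, -1.0], [-0.014, 1.0, -0.0], [1.0, 0.014, 0.0]]
rotvec [0.0002 0.0004 0.0003] deg [0. 0. 0.] shift tool now [ 2.8  0.2 -0. ] shift final axes [ 2.8  0.2 -0. ]
```

>>> {"api": "carry_out", "payload": {
  "deltas": [
    [0.003,0,0,0,0,0,0.4],
    [0,0,0,0,0,0,0.25],
    [0,0,0,0,0,0,0.15],
    [0,0,0,0,0,0,0.1],
    [0,0,0,0,0,0,0.05],
    [0,0,0,0,0,0,0],
    [0,0,0,0,0,0,0],
    [0,0,0,0,0,0,0]
  ],
  "newtons": 35
}}

```text
time: 13.5
ee_pos: [552.0, -333.9, 117.3]
orientation: [-0.006, 0.706, 0.004, 0.708]
force: [0.6, 0.2, 0.4]
gripper_width: 30.9
```

>>> {"api": "carry_out", "payload": {
  "deltas": [
    [0,0,0,0,0,0,0],
    [0,0,0,0,0,0,0],
    [0,0,0,0,0,0,0],
    [0,0,0,0,0,0,0],
    [0,0,0,0,0,0,0],
    [0,0,0,0,0,0,0]
  ]
}}

```text
time: 14.1
ee_pos: [552.0, -333.8, 117.2]
orientation: [-0.006, 0.706, 0.004, 0.708]
force: [-0.3, -0.9, -0.4]
gripper_width: 14.0
```

```bash
python3 - <<'E'
from h import *
from workcell import arm
o=arm.get_obs();print(o["force"],o["ft_torque"])
plan(o,[550.7,-333,118],0.014)
c=arm.read_camera("wrist");cv2.imwrite("pics/w11.png",c["image"][:,:,::-1])
E
```

```text
[-0.33611804 -0.92687377 -0.41004473] [-0.0263536  -0.05300996  0.06091321]
ee [ 552.  -333.8  117.2] tool axes(rows x,y,z) [[0.004, -0.002, -1.0], [-0.014, 1.0, -0.002], [1.0, 0.014, 0.004]]
rotvec [0.0001 0.0038 0.0024] deg [0.  0.2 0.1] shift tool now [-0.8  0.8 -1.3] shift final axes [-0.8  0.8 -1.3]
```

View pics/w11.png

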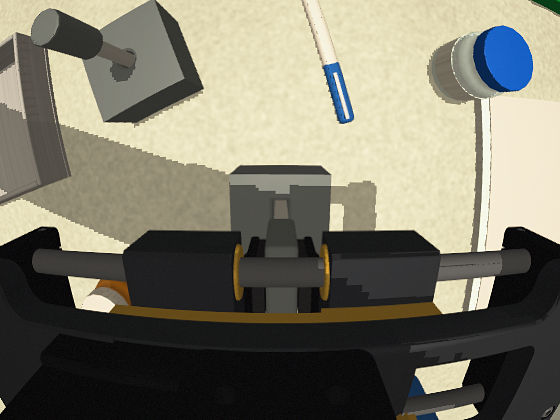

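>>> {"api": "carry_out", "payload": {
  "deltas": [
    [-0.01,0,0,0,0,0,0],
    [-0.02,0,0,0,0,0,0],
    [-0.025,0,0,0,0,0,0],
    [-0.03,0,0,0,0,0,0],
    [-0.03,0,0,0,0,0,0],
    [-0.03,0,0,0,0,0,0],
    [0,0,0,0,0,0,0],
    [0,0,0,0,0,0,0]
  ]
}}

```text
time: 14.95
ee_pos: [550.7, -332.5, 270.6]
orientation: [-0.006, 0.706, 0.005, 0.708]
force: [-0.7, -0.5, -2.5]
gripper_width: 13.5
```

```bash
python3 - <<'E'
from h import *
from workcell import arm
o=arm.get_obs();print(o["force"],o["ft_torque"],o["gripper_width"])
plan(o,[*rd2w(0,-135),265],A0)
c=arm.read_camera("wrist");cv2.imwrite("pics/w12.png",c["image"][:,:,::-1])
c=arm.read_camera("scene");cv2.imwrite("pics/s12.png",cv2.resize(c["image"][60:290,80:300,::-1],None,fx=2.6,fy=2.6));pickle.dump(c,open("s12.pkl","wb"))
E
```

```text
[-0.68629778 -0.51610392 -2.5460645 ] [-0.04257055 -0.07135666 -0.02519114] 13.508127367734525
ee [ 550.7 -332.5  270.6] tool axes(rows x,y,z) [[0.003, -0.001, -1.0], [-0.015, 1.0, -0.001], [1.0, 0.015, 0.003]]
rotvec [0.1423 0.0033 0.0009] deg [8.2 0.2 0.1] shift tool now [  5.1 260.3 -44. ] shift final axes [  5.6 251.4 -80.5]
```

View pics/s12.png

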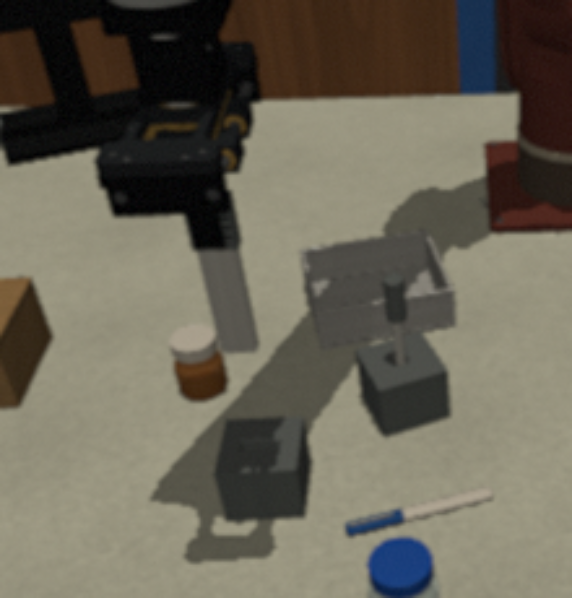

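View pics/w12.png

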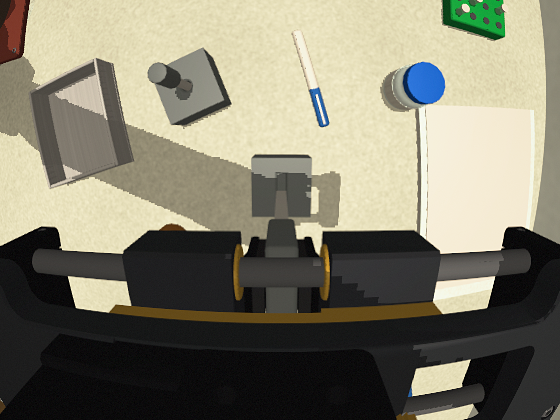

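>>> {"api": "carry_out", "payload": {
  "deltas": [
    [0,0.03,-0.005,0,0,0,0],
    [0,0.04,-0.008,0,0,0,0],
    [0,0.045,-0.008,0,0,0,0],
    [0,0.045,-0.008,0,0,0,0],
    [0,0.045,-0.008,0.03,0,0,0],
    [0,0.045,0,0.05,0,0,0],
    [0,0.02,0,0.06,0,0,0],
    [0,0,0,0,0,0,0],
    [0,0,0,0,0,0,0]
  ]
}}

```text
time: 15.95
ee_pos: [505.1, -54.1, 258.4]
orientation: [0.047, 0.711, -0.046, 0.701]
force: [-0.6, 0.5, -1.3]
gripper_width: 13.9
```

```bash
python3 - <<'E'
from h import *
from workcell import arm
o=arm.get_obs();print(o["force"],w2rd(o["ee_pos"]),o["gripper_width"])
plan(o,[*rd2w(0,-110),265],A0)
c=arm.read_camera("wrist");cv2.imwrite("pics/w13.png",c["image"][:,:,::-1]);pickle.dump(c,open("w13.pkl","wb"))
E
```

```text
[-0.57426757  0.45304346 -1.27418271] [  -0.19359849 -116.01874197] 13.881577868895283
ee [505.1 -54.1 258.4] tool axes(rows x,y,z) [[-0.014, 0.003, -1.0], [0.132, 0.991, 0.001], [0.991, -0.132, -0.014]]
rotvec [-0.0046 -0.0141 -0.0012] deg [-0.3 -0.8 -0.1] shift tool now [-6.6  6.   0.1] shift final axes [-6.6  6.   0.2]
```

View pics/w13.png

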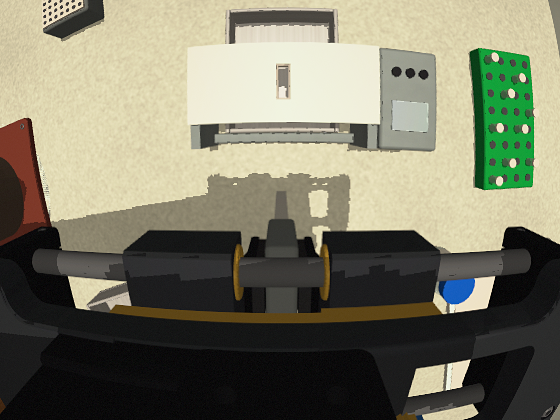

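```bash
python3 - <<'E'
from h import *
from workcell import arm
c=pickle.load(open("w13.pkl","rb"));im=c["image"]
cv2.imwrite("pics/w13a.png",cv2.resize(im[35:160,180:390,::-1],None,fx=3.8,fy=3.8,interpolation=cv2.INTER_CUBIC))
cv2.imwrite("pics/w13b.png",cv2.resize(im[170:250,240:320,::-1],None,fx=7,fy=7,interpolation=cv2.INTER_CUBIC))
cv2.imwrite("pics/w13w.png",cv2.resize(im[55:110,260:310,::-1],None,fx=10,fy=10,interpolation=cv2.INTER_CUBIC))
o=arm.get_obs();M=R.from_quat(o["orientation"]).as_matrix()
for t in([107,0,0],[107,15,0],[107,13,0],[107,13,4],[107,13,-4],[107,-13,0]):
    print(t,proj(c,o["ee_pos"]+M@np.array(t),True).round(1))
E
```

```text
[107, 0, 0] [281.7 208.5]
[107, 15, 0] [281.7 191.1]
[107, 13, 0] [281.7 193.4]
[107, 13, 4] [286.5 193.5]
[107, 13, -4] [277.  193.4]
[107, -13, 0] [281.7 223.2]
```

View pics/w13a.png

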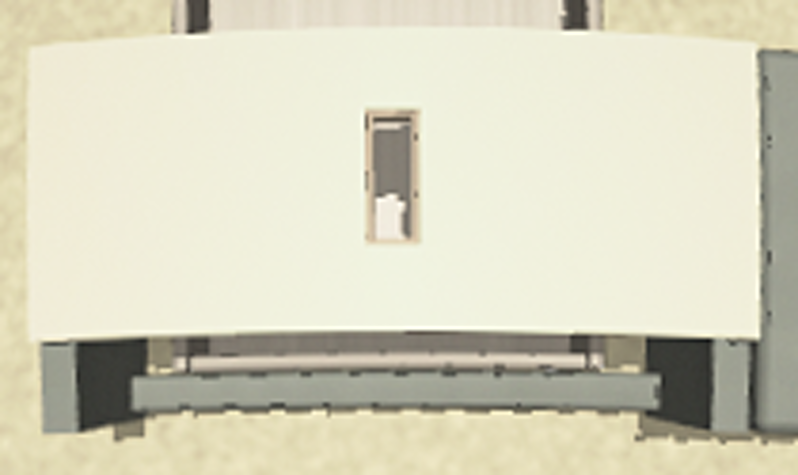

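View pics/w13b.png

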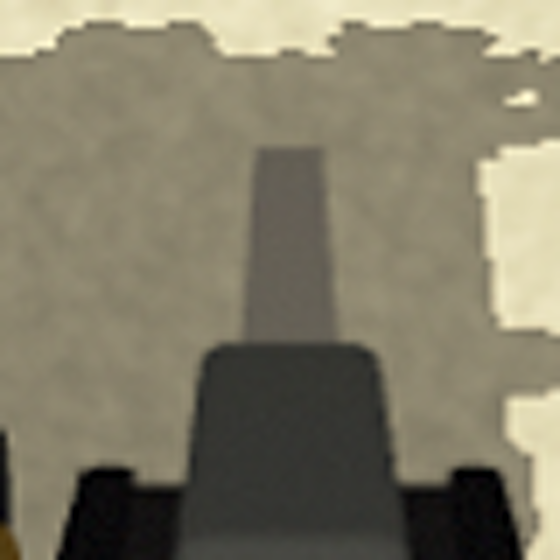

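View pics/w13w.png

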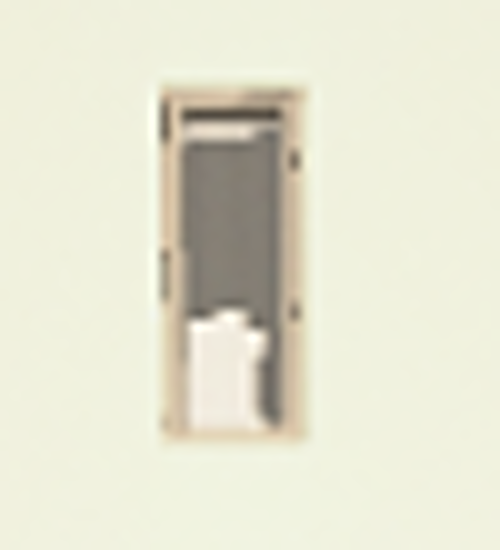

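```bash
python3 - <<'E'
from h import *
from workcell import arm
c=pickle.load(open("w13.pkl","rb"))
o=arm.get_obs();M=R.from_quat(o["orientation"]).as_matrix();ee=o["ee_pos"]
print("pred blade edge",proj(c,ee+M@np.array([103,15,4.]),True),proj(c,ee+M@np.array([103,15,-4.]),True))
f=lambda p:((p[0]+.5)/3.8+179.5,(p[1]+.5)/3.8+34.5)
q=np.array([onz(c,*f(p),105,True)[:2] for p in[(28,45),(758,47),(760,340),(28,342)]])
print(q.round(1).tolist(),q.mean(0))
for i in range(4):
    d=q[(i+1)%4]-q[i];print("  ",np.hypot(*d).round(1),np.degrees(np.arctan2(d[1],d[0])).round(2))
g=lambda p:((p[0]+.5)/10+259.5,(p[1]+.5)/10+54.5)
w=np.array([onz(c,*g(p),105,True)[:2] for p in[(162,88),(303,88),(304,440),(163,440)]])
print(w.round(1).tolist(),w.mean(0))
for i in range(4):
    d=w[(i+1)%4]-w[i];print("  ",np.hypot(*d).round(1),np.degrees(np.arctan2(d[1],d[0])).round(2))
# tip at measured edge pixel: ray on plane z = edge height
z=(ee+M@np.array([103,15,0.]))[2]
e=onz(c,281.0,190.7,z,True); print("edge meas",e,"pred",ee+M@np.array([103,15,0.]))
E
```

```text
pred blade edge [286.57877032 192.00457993] [276.90613297 191.99313748]
[[430.0, 111.2], [618.3, 85.5], [608.1, 7.5], [419.9, 31.7]] [519.0907256  58.9757506]
   190.0 -7.78
   78.6 -97.41
   189.8 172.69
   80.2 82.76
[[514.6, 77.6], [528.0, 75.8], [523.5, 41.2], [510.1, 42.9]] [519.02720562  59.38257157]
   13.5 -7.59
   34.9 -97.4
   13.5 172.48
   35.0 82.66
edge meas [505.11704234 -37.81371618 155.34303288] pred [505.58330881 -38.97480856 155.34303288]
```

```bash
sed -i 's/^A0=.*/A0=np.radians(-7.45); RO=np.array([519.05,59.2])/' h.py; python3 - <<'E'
from h import *
from workcell import arm
o=arm.get_obs()
plan(o,[519.5,58.1,245],A0)
E
```

```text
ee [505.  -54.2 258.3] tool axes(rows x,y,z) [[-0.014, 0.003, -1.0], [0.132, 0.991, 0.001], [0.991, -0.132, -0.014]]
rotvec [-0.0025 -0.0144 -0.0015] deg [-0.1 -0.8 -0.1] shift tool now [ 13.5 113.2  -0.3] shift final axes [ 13.3 113.2  -0.2]
```

>>> {"api": "carry_out", "payload": {
  "deltas": [
    [0,0.02,0,-0.0025,-0.014,-0.0015,0],
    [0.004,0.035,0,0,0,0,0],
    [0.004,0.035,0,0,0,0,0],
    [0.004,0.017,0,0,0,0,0],
    [0,0,0,0,0,0,0],
    [0,0,0,0,0,0,0]
  ]
}}

```text
time: 16.6
ee_pos: [520.2, 43.8, 242.8]
orientation: [0.05, 0.707, -0.05, 0.704]
force: [0.0, 0.2, -0.8]
gripper_width: 13.5
```

```bash
python3 - <<'E'
from h import *
from workcell import arm
o=arm.get_obs()
plan(o,[519.5,58.1,245],A0)
E
```

```text
ee [520.2  43.8 242.8] tool axes(rows x,y,z) [[-0.005, -0.001, -1.0], [0.141, 0.99, -0.001], [0.99, -0.141, -0.004]]
rotvec [-0.0115 -0.0045  0.0014] deg [-0.7 -0.3  0.1] shift tool now [-2.2 14.1 -2.7] shift final axes [-2.2 14.1 -2.5]
```

>>> {"api": "carry_out", "payload": {
  "deltas": [
    [-0.001,0.009,-0.002,-0.0115,-0.0045,0.0014,0],
    [0,0.005,0,0,0,0,0],
    [0,0,0,0,0,0,0]
  ]
}}

```text
time: 16.9
ee_pos: [520.5, 54.8, 243.8]
orientation: [0.047, 0.706, -0.048, 0.706]
force: [0.4, 0.2, -2.0]
gripper_width: 13.6
```

```bash
python3 - <<'E'
from h import *
from workcell import arm
o=arm.get_obs();print(o["force"],o["ft_torque"])
plan(o,[519.5,58.1,245],A0)
c=arm.read_camera("wrist");cv2.imwrite("pics/w14.png",c["image"][:,:,::-1]);pickle.dump(c,open("w14.pkl","wb"))
cv2.imwrite("pics/w14c.png",cv2.resize(c["image"][150:260,220:350,::-1],None,fx=5,fy=5,interpolation=cv2.INTER_CUBIC))
c=arm.read_camera("scene");cv2.imwrite("pics/s14.png",cv2.resize(c["image"][120:240,290:410,::-1],None,fx=4.9,fy=4.9,interpolation=cv2.INTER_CUBIC));pickle.dump(c,open("s14.pkl","wb"))
E
```

```text
[ 0.3667125   0.17439329 -2.04574699] [-0.02192217 -0.07661062  0.03358768]
ee [520.5  54.8 243.8] tool axes(rows x,y,z) [[-0.0, -0.001, -1.0], [0.134, 0.991, -0.001], [0.991, -0.134, 0.0]]
rotvec [-0.0043  0.      0.0007] deg [-0.2  0.   0. ] shift tool now [-1.2  3.2 -1.4] shift final axes [-1.2  3.2 -1.4]
```

View pics/w14c.png

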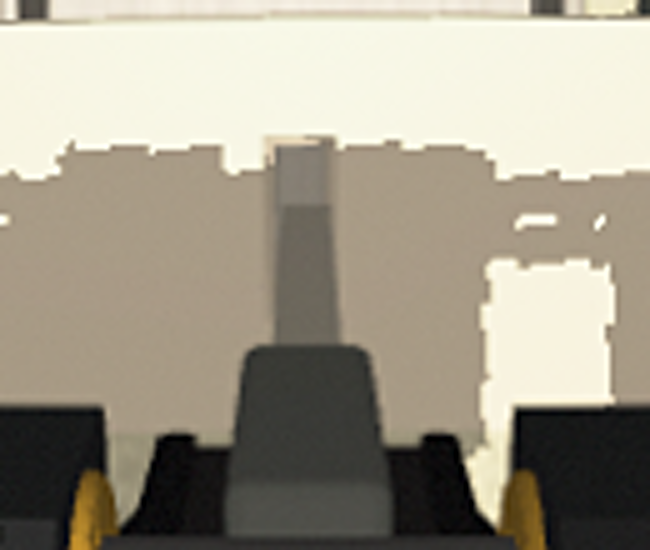

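View pics/s14.png

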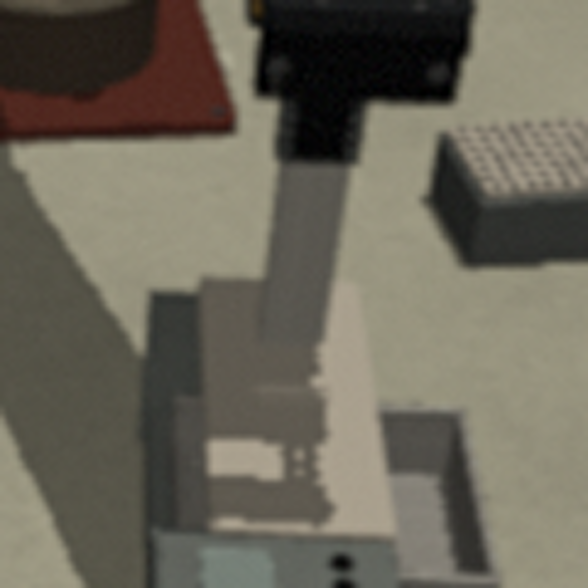

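```bash
python3 - <<'E'
from h import *
from workcell import arm
c=pickle.load(open("w14.pkl","rb"))
o=arm.get_obs();M=R.from_quat(o["orientation"]).as_matrix();ee=o["ee_pos"]
f=lambda p:((p[0]+.5)/5+219.5,(p[1]+.5)/5+149.5)
a=onz(c,*f((301,137)),105,True);print("win +y edge rd",w2rd(a).round(2))
P=ee+M@np.array([103,15,0.]);b=onz(c,*f((306.5,207)),P[2],True)
print("blade edge rd meas",w2rd(b).round(2),"pred",w2rd(P).round(2),"ee rd",w2rd(ee).round(2))
E
```

```text
win +y edge rd [ 0.36 18.05]
blade edge rd meas [ 1.36 11.45] pred [ 2.09 10.33] ee rd [ 2.02 -4.59]
```

>>> {"api": "carry_out", "payload": {
  "deltas": [
    [0,0.0035,-0.001,-0.004,0,0,0],
    [0.01,0,0,0,0,0,0],
    [0.008,0,0,0,0,0,0],
    [0,0,0,0,0,0,0],
    [0,0,0,0,0,0,0]
  ]
}}

```text
time: 17.5
ee_pos: [519.6, 57.5, 223.7]
orientation: [0.046, 0.706, -0.047, 0.705]
force: [0.5, 0.3, -1.9]
gripper_width: 13.7
```

```bash
cat > chk.py <<'E'
from h import *
from workcell import arm
import sys
o=arm.get_obs();M=R.from_quat(o["orientation"]).as_matrix();ee=o["ee_pos"]
print(o["time"],o["force"].round(1),o["ft_torque"].round(2),"ee rd",w2rd(ee).round(2))
plan(o,[519.7,58.6,135],A0)
c=arm.read_camera("wrist");n=sys.argv[1];pickle.dump(c,open(n+".pkl","wb"))
cv2.imwrite(f"pics/{n}.png",cv2.resize(c["image"][150:260,220:350,::-1],None,fx=5,fy=5,interpolation=cv2.INTER_CUBIC))
E
python3 chk.py w15
```

```text
17.5 [ 0.5  0.3 -1.9] [-0.03 -0.12  0.05] ee rd [ 0.78 -1.61]
ee [519.6  57.5 223.7] tool axes(rows x,y,z) [[-0.001, -0.001, -1.0], [0.131, 0.991, -0.001], [0.991, -0.131, -0.001]]
rotvec [-0.001  -0.0006  0.0013] deg [-0.1 -0.   0.1] shift tool now [88.7  1.2 -0. ] shift final axes [88.7  1.1 -0.1]
```

View pics/w15.png

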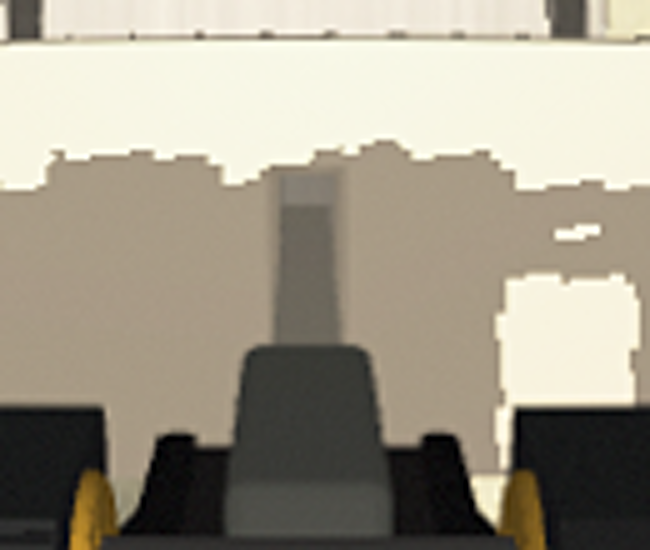

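>>> {"api": "carry_out", "payload": {
  "deltas": [
    [0,0.001,0,-0.001,-0.0006,0.0013,0],
    [0.005,0,0,0,0,0,0],
    [0.005,0,0,0,0,0,0],
    [0,0,0,0,0,0,0]
  ]
}}

```text
time: 17.95
ee_pos: [520.0, 58.5, 213.2]
orientation: [0.046, 0.705, -0.046, 0.706]
force: [0.4, 0.8, -1.4]
gripper_width: 13.3
```

```bash
python3 chk.py w16
```

```text
17.95 [ 0.4  0.8 -1.4] [-0.06 -0.06  0.  ] ee rd [ 1.01 -0.56]
ee [520.   58.5 213.2] tool axes(rows x,y,z) [[0.001, 0.0, -1.0], [0.13, 0.992, 0.0], [0.992, -0.13, 0.001]]
rotvec [-0.0001  0.0007 -0.0001] deg [-0.  0. -0.] shift tool now [78.2  0.  -0.3] shift final axes [78.2  0.1 -0.3]
```

View pics/w16.png

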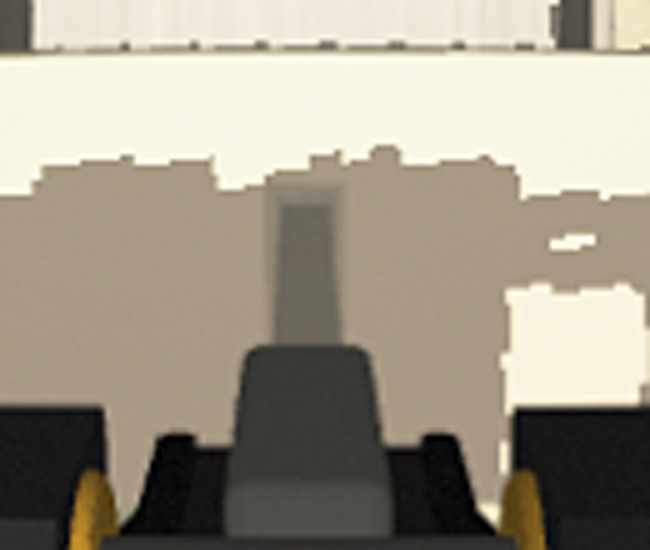

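>>> {"api": "carry_out", "payload": {
  "deltas": [
    [0.004,0,-0.0003,0,0.0007,0,0],
    [0.004,0,0,0,0,0,0],
    [0,0,0,0,0,0,0]
  ]
}}

```text
time: 18.3
ee_pos: [519.8, 58.6, 204.9]
orientation: [0.046, 0.705, -0.046, 0.706]
force: [0.2, -0.1, -0.4]
gripper_width: 13.3
```

```bash
python3 chk.py w17
```

```text
18.3 [ 0.2 -0.1 -0.4] [-0.03 -0.04 -0.02] ee rd [ 0.87 -0.53]
ee [519.8  58.6 204.9] tool axes(rows x,y,z) [[0.0, 0.0, -1.0], [0.13, 0.992, 0.0], [0.992, -0.13, 0.0]]
rotvec [-0.0001  0.0004 -0.0002] deg [-0.  0. -0.] shift tool now [69.9  0.  -0.2] shift final axes [69.9  0.  -0.2]
```

View pics/w17.png

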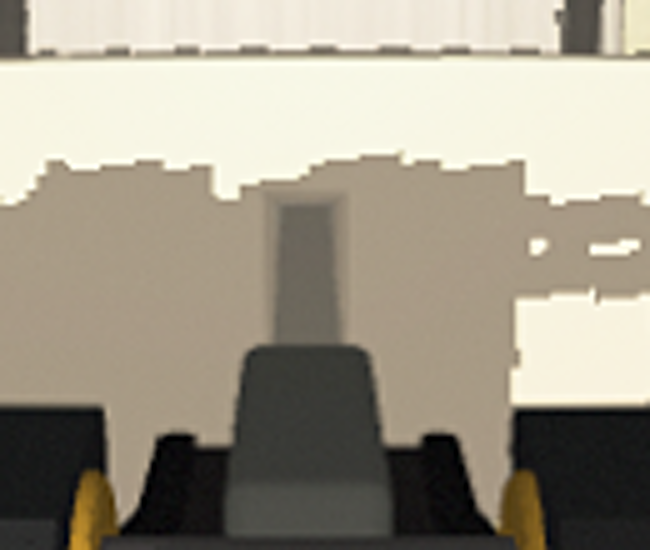

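>>> {"api": "carry_out", "payload": {
  "deltas": [
    [0.004,0,-0.0001,0,0,0,0],
    [0.004,0,0,0,0,0,0],
    [0.004,0,0,0,0,0,0],
    [0,0,0,0,0,0,0]
  ]
}}

```text
time: 18.75
ee_pos: [519.9, 58.6, 192.2]
orientation: [0.046, 0.705, -0.046, 0.706]
force: [-0.8, 0.2, -1.4]
gripper_width: 13.4
```

```bash
python3 chk.py w18
```

```text
18.75 [-0.8  0.2 -1.4] [ 0.01 -0.07 -0.01] ee rd [ 0.95 -0.46]
ee [519.9  58.6 192.2] tool axes(rows x,y,z) [[0.001, 0.0, -1.0], [0.13, 0.992, 0.0], [0.992, -0.13, 0.001]]
rotvec [-0.0002  0.0009 -0.0003] deg [-0.   0.1 -0. ] shift tool now [57.2 -0.1 -0.3] shift final axes [57.2 -0.  -0.2]
```

View pics/w18.png

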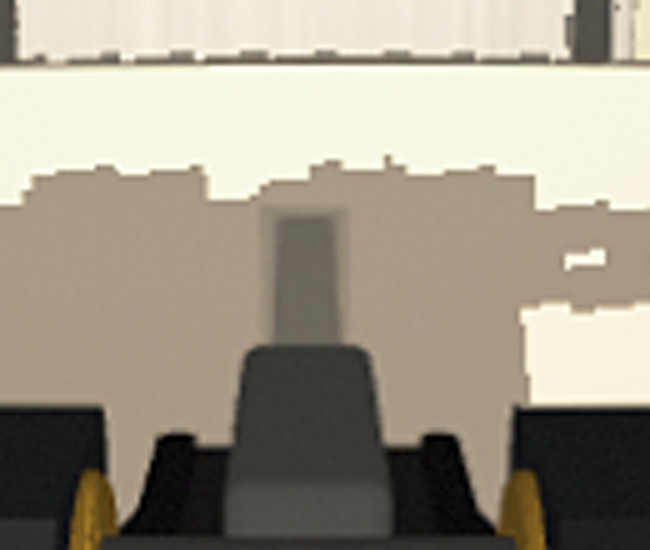

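>>> {"api": "carry_out", "payload": {
  "deltas": [
    [0.005,0,-0.0003,0,0.0009,0,0],
    [0.005,0,0,0,0,0,0],
    [0.005,0,0,0,0,0,0],
    [0.005,0,0,0,0,0,0],
    [0,0,0,0,0,0,0]
  ]
}}

```text
time: 19.3
ee_pos: [519.7, 58.7, 170.7]
orientation: [0.046, 0.706, -0.046, 0.706]
force: [0.4, 0.0, -2.1]
gripper_width: 13.7
```

```bash
python3 chk.py w19
```

```text
19.3 [ 0.4  0.  -2.1] [-0.02 -0.1   0.02] ee rd [ 0.75 -0.45]
ee [519.7  58.7 170.7] tool axes(rows x,y,z) [[0.0, 0.0, -1.0], [0.13, 0.992, 0.0], [0.992, -0.13, 0.0]]
rotvec [-0.0002  0.0002 -0.0004] deg [-0.  0. -0.] shift tool now [35.7 -0.1 -0. ] shift final axes [35.7 -0.1 -0. ]
```

>>> {"api": "carry_out", "payload": {
  "deltas": [
    [0.005,0,-0.0001,0,0,0,0],
    [0.005,0,0,0,0,0,0],
    [0.005,0,0,0,0,0,0],
    [0.005,0,0,0,0,0,0],
    [0,0,0,0,0,0,0]
  ]
}}

```text
time: 19.85
ee_pos: [520.0, 58.8, 149.5]
orientation: [0.046, 0.705, -0.046, 0.706]
force: [-0.6, -0.3, -1.7]
gripper_width: 13.6
```

```bash
python3 chk.py w20
```

```text
19.85 [-0.6 -0.3 -1.7] [-0.   -0.05  0.01] ee rd [ 0.97 -0.32]
ee [520.   58.8 149.5] tool axes(rows x,y,z) [[0.001, 0.0, -1.0], [0.13, 0.992, 0.001], [0.992, -0.13, 0.001]]
rotvec [-0.0003  0.001  -0.0006] deg [-0.   0.1 -0. ] shift tool now [14.5 -0.2 -0.3] shift final axes [14.5 -0.2 -0.2]
```

View pics/w20.png

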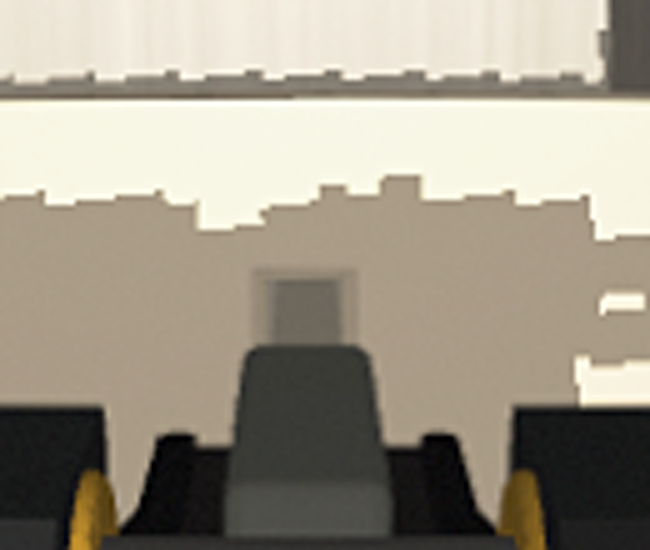

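>>> {"api": "carry_out", "payload": {
  "deltas": [
    [0.005,0,-0.0003,0,0.001,0,0],
    [0.005,0,0,0,0,0,0],
    [0.004,0,0,0,0,0,0],
    [0,0,0,0,0,0,0],
    [0,0,0,0,0,0,0],
    [0,0,0,0,0,0,0],
    [0,0,0,0,0,0,0]
  ]
}}

```text
time: 20.6
ee_pos: [520.1, 58.9, 135.0]
orientation: [0.046, 0.705, -0.046, 0.706]
force: [-0.2, -0.3, -1.3]
gripper_width: 13.8
```

```bash
python3 chk.py w21; python3 - <<'E'
from h import *
from workcell import arm
c=arm.read_camera("scene");pickle.dump(c,open("s21.pkl","wb"));cv2.imwrite("pics/s21.png",cv2.resize(c["image"][110:300,280:440,::-1],None,fx=3.1,fy=3.1,interpolation=cv2.INTER_CUBIC))
cv2.imwrite("pics/s21f.png",c["image"][:,:,::-1])
o=arm.get_obs();e=o["ee_pos"]
for dz in(-2,-7,-107):
  for dy in(-18,18):print(dz,dy,proj(c,e+[0,dy,dz]).round(1))
E
```

```text
20.6 [-0.2 -0.3 -1.3] [-0.05 -0.08 -0.04] ee rd [ 1.09 -0.11]
ee [520.1  58.9 135. ] tool axes(rows x,y,z) [[0.001, 0.001, -1.0], [0.13, 0.992, 0.001], [0.992, -0.13, 0.001]]
rotvec [-0.0002  0.0008 -0.0008] deg [-0.  0. -0.] shift tool now [-0.  -0.4 -0.4] shift final axes [-0.  -0.4 -0.4]
-2 -18 [341.1 191. ]
-2 18 [356.8 190.4]
-7 -18 [340.9 192.7]
-7 18 [356.5 192.2]
-107 -18 [336.7 225.1]
-107 18 [351.3 224.6]
```

View pics/w21.png

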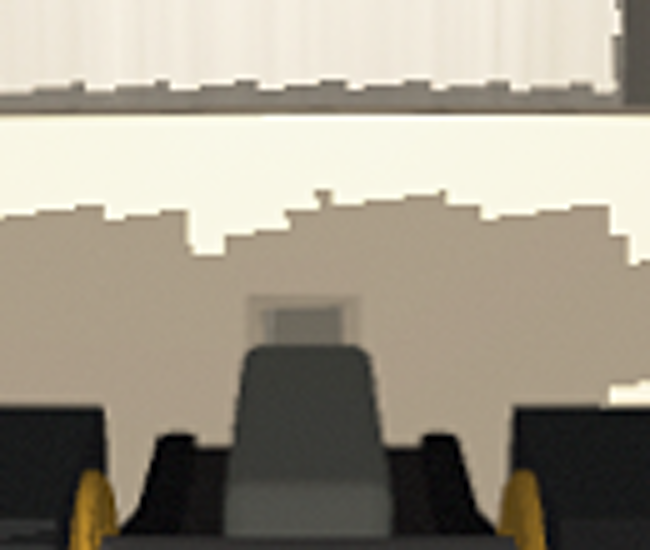

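View pics/s21.png

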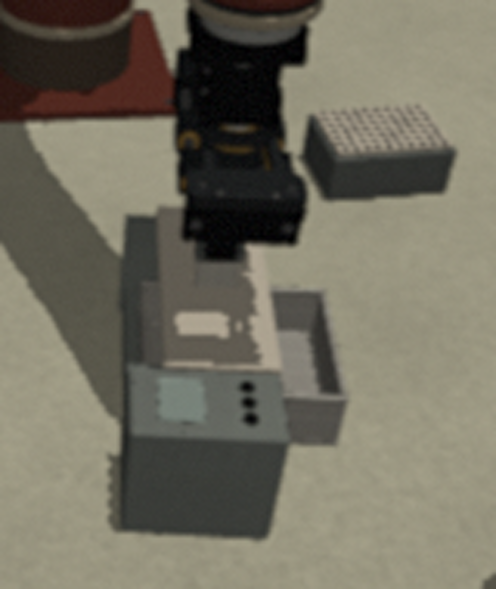

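View pics/s21f.png

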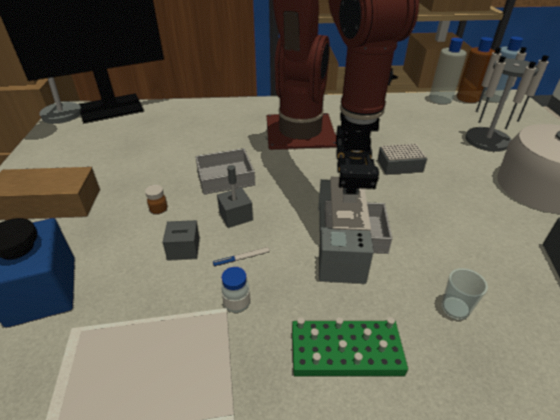

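>>> {"api": "carry_out", "payload": {
  "deltas": [
    [0,-0.0002,-0.0004,0,0.0005,-0.0005,0],
    [0,0,0,0,0,0,0],
    [0,0,0,0,0,0,0]
  ]
}}

```text
time: 21.0
ee_pos: [519.8, 58.8, 135.2]
orientation: [0.046, 0.705, -0.046, 0.706]
force: [-0.0, -0.4, -0.9]
gripper_width: 13.8
```

```bash
python3 chk.py w22; python3 - <<'E'
from h import *
from workcell import arm
o=arm.get_obs();print(np.abs(o["qvel"]).max(),o["gripper_width"],o["force"])
c=arm.read_camera("scene")
a=pickle.load(open("s6.pkl","rb"))["image"].astype(int);b=c["image"].astype(int)
# tray rim region unchanged since push?
print(np.abs(a-b)[200:245,372:392].mean())
arm.hand_in()
E
```

```text
21.0 [-0.  -0.4 -0.9] [-0.01 -0.08 -0.03] ee rd [ 0.79 -0.32]
ee [519.8  58.8 135.2] tool axes(rows x,y,z) [[0.001, 0.0, -1.0], [0.13, 0.992, 0.0], [0.992, -0.13, 0.001]]
rotvec [-0.0003  0.0007 -0.0003] deg [-0.  0. -0.] shift tool now [ 0.2 -0.2 -0.1] shift final axes [ 0.2 -0.2 -0.1]
0.002386649378081587 13.804248147463131 [ 0.28255377 -0.56028734 -1.54484903]
23.118518518518517
the job is handed in; nothing more can be done
```

I pushed the left-hand tray along the bench into the reader's bay until it was home. Then I took the paddle from its stand, lowered its blade through the window, and handed the job in at about 21 s while still holding it.

**Tray:** The push force rose from about 5–8 N to 18–28 N at the stop and the motion stopped. The pictures then put the tray's back edge at y ≈ -49 to -50 mm (stop at -50). It is parallel to the bar within measurement noise and about 2–3 mm off centre in x.

**Paddle:** It is gripped at 35 N and upright to within 0.1°. The force at the end was about 1.5 N, roughly the paddle's own weight. I work out the tip at about 28 mm above the bench, between the tray's floor (5 mm) and rim (50 mm). The bottom of the handle is about 23 mm above the plate. The tip itself was hidden at the end, so that height comes from the arm's pose and the grasp, not from an image.

**Other things:** The last scene picture shows them where they started.

**Checks that were unclear:**
- A last automatic comparison of the tray area against an earlier picture showed a large difference (23 grey levels). I had not looked into it when the job was handed in. The arm's shadow had moved across that area, which may explain it. By eye, the tray looked unmoved in the last picture.
- The cameras and the arm's own position disagreed by about 1 mm. I lined the blade up by what the wrist camera showed.

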